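# Refile the cutter die and the step gauge under the rack's keeper bar

## Robot

A 6-joint arm with a two-finger parallel gripper is mounted at the origin on the work surface; the furniture and walls round the work are solid. World frame = base frame: x ahead of the robot, y to its left, z up, the work surface at z = 0. Lengths are in m, angles in degrees, forces in N, time in s.
With the tool pointing down it reaches from about 0.35 to 0.875 m from the base axis. Payload 4.2 kg.
Tool frame: the origin (TCP) lies between the finger pads; the fingertips stand 8 mm ahead of it and the grasp point (between the pads) lies 11 mm behind it; x points along the fingers, y is the direction in which the jaws open and shut, and the axes are right-handed (so a half turn about x gives the same grasp; the last joint's range is limited). The gripper opens to 87 mm and grips with 3 to 60 N. Pads are 19 mm wide; open, the fingers measure 117 mm over their backs; the gripper's body (75 mm by 190 mm) begins 51 mm behind the grasp point.
Start: joints at [-49.068, 22.042, 0.453, 0, -68.411, -14.817], TCP at [0.275, -0.561, 0.231] pointing down, gripper open.
Joint ranges: [-179.83, 179.83], [-69.29, 118.12], [-61.27, 80.66], [-181.25, 117.63], [-171.15, -9.14], [-177.46, 177.46]. Speed limits (degrees/s): [159.86, 159.86, 180, 180, 180, 180].

## Interface

Orientations are given as a 3x3 rotation matrix whose columns are the frame's x, y, z axes.
In Python, from station import r gives the robot as it stands. The module is installed in compiled form; this text tells all that it offers.
- The arm moves only by the tool move_arm, never from a script. Its argument "increments" is one flat list of numbers, 7 for each row, row after row: the turn, a rotation vector about the tool's x, y, z in degrees, then the shift along the tool's x, y, z in m, then the finger opening in m, from 0 to 0.087. A call has 1 to 12 rows; each row is the pose to reach, as a shift and turn from the pose commanded when the call began, along the tool's axes at that moment; what a row does not reach only later rows make up. A row lasts 1/12 s, in which the tool goes at most 41.7 mm and 7.16 degrees, less where a joint would pass 70% of its speed; a pose out of reach is approached as far as the arm can. A call with a gripper value outside its range is refused whole. The fingers move at their own pace and stop on an object; the grip force is fixed at half the most. Time passes only in rows, so rows that repeat a pose let the fingers close. It gives the time, the measured TCP pose, the force and the opening at its end, in the units of the state.
- r.sense(): the state, without advancing time (a new reading comes with each control period).
- r.capture(name): name is "scene" or "side" or "wrist"; returns the picture (420x560x3 uint8, red, green, blue); there is no depth.
- r.calibration(name): a dict with "fx", "fy", "cx", "cy" (pixels), "D" ([k1, k2, p1, p2, k3] as OpenCV has them; the pictures are not rectified), "rvec" (rotation vector, rad) and "tvec" (3), from world to camera coordinates, as OpenCV has them; the wrist camera has in their place "tool_from_camera" (4x4, takes a point from camera to tool coordinates, whose origin is the TCP and whose axes are the tool frame's). Camera axes: x right, y down, z forward; pixel columns grow to the right and rows downward; lengths in m; the calibration is good to about 2 mm. A picture is of the moment at which its call begins: read the wrist's pose just before it. calibration takes no time and is no camera call.
- r.finish_job(): hands the job in, once; it reports no verdict.
The state is a dict: "time_s": time; "joints": joint angles; "joint_velocities": joint speeds; "effort": joint torques, N m; "tcp_pos": TCP position; "ee_rot": TCP orientation; "wrist_force": force on the tool from outside, world axes, zero at the start; "moment": the same for the moment, N m; "gripper_width": opening from 0.0 (shut) to 1.0 (fully open).
Only numpy, scipy, OpenCV 4.12 (cv2) and the standard library are available. Lean on these libraries where they do the work, as an engineer would, in place of code of your own. Each camera call takes 0.05 s, during which the arm holds its last target.

## Task

The cutter die has been filed in the step gauge's nest of the tooling rack, and the gauge was left on the bench. Swing the lever under the rack's front edge right over to draw the keeper bar back, lay the die and the gauge flat and fully home each in its own nest (the plate in front of a nest pictures the tool that belongs there), then swing the lever fully back so that the keeper bar covers all the tooling again; leave the bend jig in its nest and do not shift the other things on the bench.

Things in the scene. Friction and masses are not known exactly. Their poses are not given: they have to be found in the camera images.
- rack: the fixed tooling rack: an aluminium deck 139 x 230 mm, top 46 mm above the table, on two upright plates. Origin: on the table under the deck (deck from x = -77 to +62 mm, y = -115 to +115 mm); x to its rear, y to its left, z up. Three nests stand side by side on it at y = -73, 0 and +73 mm; all pockets end at x = +45 mm.
- keeper (a joint): slide of the keeper bar, a flat steel bar 226 mm wide across the rear of the nests, underside 78 mm, rear flange's top 92 mm above the table. 0 = locked: its front edge is at x = +35 mm of the rack, over the rear 10 mm of every pocket. 0.022 = released: drawn to the rear, clear of the pockets. Moved by the lever.
- lever (a joint): cam lever, hinged about a vertical axis under the deck: 0 = locked (grip to the rack's right, -y, as found), 1.2 = released (grip to the left). Grows clockwise seen from above; stays where left; 2 to 3 N at the grip move it. Linked to the keeper bar in proportion (22 mm for 1.2 rad). A part not fully home under the bar blocks it.
- lever_grip (a point): middle of the lever's grip, 88 mm above the table: an upright round black post, 16 mm thick, standing free in front of the rack from 32 to 109 mm above the table; its arm runs at 22 mm height under the deck. At joint value q it is, in the rack's frame, at lever_pivot + 85 mm x (-cos(q - 0.6), sin(q - 0.6)), 35 mm or more before the deck.
- lever_pivot (a point): point on the lever's vertical hinge axis, 88 mm above the table, at x = -45 mm, y = 0 of the rack. Axes as the rack's.
- nest_gauge: the step gauge's nest: a grey plastic block, 112 x 70 mm in plan, fixed on the rack's deck; whether it is the left, middle or right one changes. Origin: centre of its underside, 46 mm above the table; x to the rack's rear, along the pocket, z up. 10 mm high; the slanting white plate before it pictures a flight of steps. At the start the die lies in it.
- nest_die: the cutter die's nest: a grey plastic block, 112 x 70 mm in plan, fixed on the rack's deck; whether it is the left, middle or right one changes. Origin: centre of its underside, 46 mm above the table; x to the rack's rear, along the pocket, z up. 16 mm high; the slanting white plate before it pictures a bar with two holes. Empty at the start.
- nest_jig: the bend jig's nest: a grey plastic block, 112 x 70 mm in plan, fixed on the rack's deck; whether it is the left, middle or right one changes. Origin: centre of its underside, 46 mm above the table; x to the rack's rear, along the pocket, z up. 10 mm high; the slanting white plate before it pictures a block with upright pins. The bend jig lies in it from the start.
- gauge_seat (a point): centre of the floor of the gauge's pocket, 50 mm above the table, at x = +7 mm of nest_gauge. The pocket is open at the top, 76 mm long (along x), 32 mm wide, 6 mm deep, with 3 mm chamfered edges.
- die_seat (a point): centre of the floor of the die's pocket, 56 mm above the table, at x = +12 mm of nest_die. The pocket is 66 mm long (along x), 34 mm wide, 6 mm deep, with 3 mm chamfered edges.
- jig_seat (a point): centre of the floor of the jig's pocket, 50 mm above the table, at x = 0 of nest_jig. The pocket is 90 mm long, 58 mm wide, 6 mm deep.
- spare_die: the cutter die: a plain steel bar with two small bores and a toothed lower side, 28 (x) x 60 (y) x 18 (z) mm, about 0.2 kg; origin: centre of its underside. Grasp across its 28 mm; in a nest its top 12 mm stand free. It lies in the gauge's pocket, up to 5 mm off the pocket's middle lengthwise.
- step_gauge: the step gauge: a light aluminium block with five steps, 26 (x) x 68 (y) mm, 24 mm high at its tall end (+y), 8 mm at the low end, about 16 mm in the middle; about 0.12 kg, balanced 5 mm from the middle towards +y; origin: centre of its underside. Grasp across its 26 mm. Either end may point to the rear of its nest. It lies flat on the table to the left of the rack, turned anyhow.
- bend_jig: the bend jig: a steel block with a row of upright pins (38 mm high) on a black foot 52 (x) x 84 (y) mm; it lies in its own nest and stays there. Origin: centre of its underside.
- flux_bottle: bystander: a flux bottle, 40 mm thick, 116 mm high with its red needle cap, upright on the table near the gauge; origin at its foot.
- tape_1: bystander: a roll of yellowish adhesive tape lying flat, 106 mm across, 25 mm high; origin: centre of its underside.
- capacitor_1: bystander: a dark blue capacitor standing upright, 25 mm thick, 46 mm high; origin: centre of its underside.

How it is judged (in metres and radians):
On the way, in this order (a step that is already met when the one before it is completed fails the run):
1. the lever is swung right over and the keeper bar is back (value of joint lever above 1.05 rad), for 0.2 s.
2. the die and the gauge both lie fully home in their own nests (horizontal distance between spare_die and die_seat below 0.006 m and z of spare_die in the frame of die_seat between -0.003 and 0.003 m and angle between the y axis of spare_die and the x axis of nest_die, either way round below 0.12 rad and angle between each of spare_die, step_gauge's own z axis and vertical below 0.06 rad and horizontal distance between step_gauge and gauge_seat below 0.006 m and z of step_gauge in the frame of gauge_seat between -0.003 and 0.003 m and angle between the y axis of step_gauge and the x axis of nest_gauge, either way round below 0.12 rad), for 0.2 s.
At the end, for the whole second after the job is handed in: Die, gauge and jig lie at rest, each in its own nest: centre within 6 mm of the pocket's middle, underside within 3 mm of its floor, within 0.12 rad of its length (either end first), tilt under 0.06 rad; the lever is within 0.1 rad of locked (keeper bar over all three) (all of step 2 and horizontal distance between bend_jig and jig_seat below 0.006 m and z of bend_jig in the frame of jig_seat between -0.003 and 0.003 m and angle between the y axis of bend_jig and the x axis of nest_jig, either way round below 0.12 rad and angle between bend_jig's own z axis and vertical below 0.06 rad and linear speed of each of spare_die, step_gauge, bend_jig below 0.02 m/s and value of joint lever below 0.1 rad); the robot touches nothing.
It fails at once if the bend jig is lifted out of its nest (z of bend_jig in the frame of jig_seat above 0.012 m).
It fails at once if a bystander on the bench is shifted by more than 25 mm (distance of any of flux_bottle, tape_1, capacitor_1 from where it was at the start of the episode above 0.025 m).
It also fails if it takes over 72 s, if anything falls off the work surface, if the arm or the gripper's body presses on something with over 40 N, if the wrist force passes 120 N, or if a joint passes its speed limit or range.

## Working session

There is one attempt and no reset: what is moved stays moved. The work goes in short steps, Python scripts to look and compute and a tool call to move; the robot and the scene stay as the last step left them, time stands still between calls to the robot, and variables do not carry over. Pictures are saved under pics/ and viewed, and the job is handed in when it is done.

Besides the shell and the picture viewer there is one more tool, called after "Request:" as name(argument=value, ...), one argument or row to a line, values as JSON. move_arm: Moves the arm, as the interface text tells. Its arguments: {"type":"object","properties":{"increments":{"type":"array","items":{"type":"number"}}},"required":["increments"]}

```bash
mkdir -p pics; python3 - <<'E'
from station import r
import cv2,json
s=r.sense();print(s)
for n in ["scene","side","wrist"]:
    im=r.capture(n);cv2.imwrite(f"pics/{n}0.png",cv2.cvtColor(im,cv2.COLOR_RGB2BGR));print(n,r.calibration(n))
E
```

```text
{'time_s': 0.0, 'joints': array([-4.90699222e+01,  2.20900594e+01,  3.79501106e-01, -2.73105123e-02,
       -6.84114978e+01, -1.48172513e+01]), 'joint_velocities': array([-0.02001132, -0.01079937,  0.0255403 ,  0.03535736,  0.00303293,
        0.00189495]), 'effort': array([ 1.14395434e-04, -3.90669465e+01,  1.87400687e+01,  4.21966419e+00,
        1.09790917e-02, -2.05854180e-04]), 'tcp_pos': array([ 0.27484568, -0.56067048,  0.22946943]), 'ee_rot': array([[-1.06074310e-03, -4.39981133e-01,  8.98006390e-01],
       [ 1.89978829e-03,  8.98004388e-01,  4.39982396e-01],
       [-9.99997633e-01,  2.17273031e-03, -1.16680956e-04]]), 'wrist_force': array([ 0.68347896,  0.06523258, -0.76009236]), 'moment': array([-0.03901326, -0.00238213, -0.01545083]), 'gripper_width': 0.9997613335117567}
scene {'fx': 523.4273812383956, 'fy': 523.4273812383956, 'cx': 269.5325220098315, 'cy': 213.11889401391483, 'D': array([-0.05006679,  0.        ,  0.        ,  0.        ,  0.        ]), 'rvec': array([ 0.94440377, -2.49914846,  1.04209834]), 'tvec': array([0.23513784, 0.40772975, 0.96821337])}
side {'fx': 441.14393231051025, 'fy': 441.14393231051025, 'cx': 278.3074887214579, 'cy': 201.07149583890543, 'D': array([0.01985175, 0.        , 0.        , 0.        , 0.        ]), 'rvec': array([ 2.17897224, -0.44019972,  0.20937979]), 'tvec': array([-0.57523242,  0.04263938,  1.0674192 ])}
wrist {'fx': 304.12878854857706, 'fy': 304.12878854857706, 'cx': 278.5203921567688, 'cy': 209.34248577394501, 'D': array([-0.01796062,  0.        ,  0.        ,  0.        ,  0.        ]), 'tool_from_camera': array([[ 1.19215085e-04, -2.82518044e-01,  9.59261977e-01,
        -1.53196153e-01],
       [ 9.99999724e-01, -6.69554236e-04, -3.21472353e-04,
         1.00464850e-03],
       [ 7.33099661e-04,  9.59261751e-01,  2.82517886e-01,
        -7.76550518e-02],
       [ 0.00000000e+00,  0.00000000e+00,  0.00000000e+00,
         1.00000000e+00]])}
```

View pics/scene0.png

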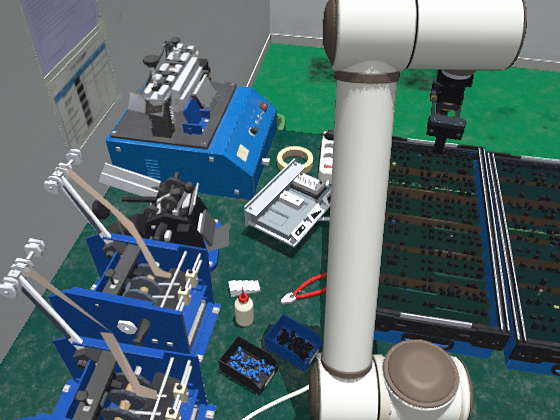

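View pics/side0.png

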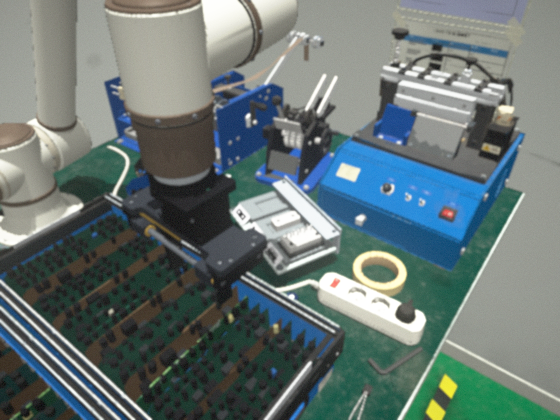

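View pics/wrist0.png

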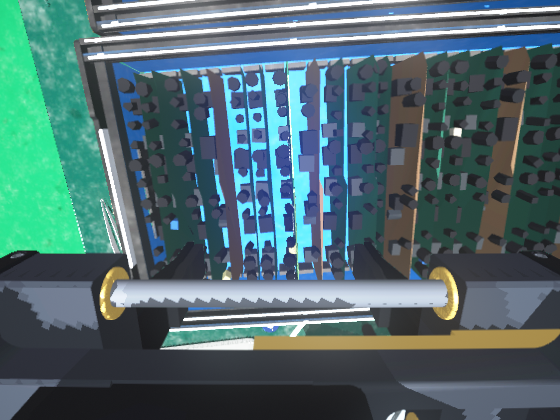

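```bash
cat > h.py <<'E'
import numpy as np,cv2
from station import r
from scipy.spatial.transform import Rotation as R
def grab(n,name):
    s=r.sense(); im=r.capture(n); cv2.imwrite(f"pics/{name}.png",cv2.cvtColor(im,cv2.COLOR_RGB2BGR))
    np.savez(f"pics/{name}.npz",pos=s['tcp_pos'],rot=s['ee_rot']); return s
def cam(n,pose=None):
    c=r.calibration(n);K=np.array([[c['fx'],0,c['cx']],[0,c['fy'],c['cy']],[0,0,1]])
    if n=='wrist':
        T=np.eye(4);T[:3,:3]=pose[1];T[:3,3]=pose[0];W=T@c['tool_from_camera']
    else:
        M=np.eye(4);M[:3,:3]=cv2.Rodrigues(c['rvec'])[0];M[:3,3]=c['tvec'];W=np.linalg.inv(M)
    return K,c['D'],W
def pose(name):
    d=np.load(f"pics/{name}.npz");return d['pos'],d['rot']
def px(n,uv,z,ps=None):
    K,D,W=cam(n,ps);p=cv2.undistortPoints(np.array(uv,float).reshape(-1,1,2),K,D).reshape(-1,2)
    d=np.c_[p,np.ones(len(p))]@W[:3,:3].T; z=np.broadcast_to(z,len(p))
    return W[:3,3]+d*((z-W[2,3])/d[:,2])[:,None]
def proj(n,P,ps=None):
    K,D,W=cam(n,ps);M=np.linalg.inv(W)
    return cv2.projectPoints(np.array(P,float).reshape(-1,1,3),cv2.Rodrigues(M[:3,:3])[0],M[:3,3],K,D)[0].reshape(-1,2)
def crop(name,x0,y0,w,h,k,out):
    im=cv2.imread(f"pics/{name}.png")[y0:y0+h,x0:x0+w];cv2.imwrite(f"pics/{out}.png",cv2.resize(im,None,fx=k,fy=k,interpolation=cv2.INTER_CUBIC))
E
python3 - <<'E'
from h import *
crop("scene0",220,130,130,190,3,"c1");crop("side0",220,170,140,110,5,"c2")
print(px("scene",[[290,215],[243,290],[244,323],[295,158]],[.05,0,0,0]))
print(px("side",[[287,232],[378,270]],[.05,0]))
E
```

```text
[[ 4.83744233e-01 -2.70031874e-01  5.00000000e-02]
 [ 4.39441030e-01 -5.04536065e-02 -1.11022302e-16]
 [ 3.76379150e-01  1.29562943e-02 -1.11022302e-16]
 [ 6.56514560e-01 -5.02352872e-01  0.00000000e+00]]
[[ 0.50545731 -0.33196433  0.05      ]
 [ 0.65517054 -0.46445203  0.        ]]
```

View pics/c1.png

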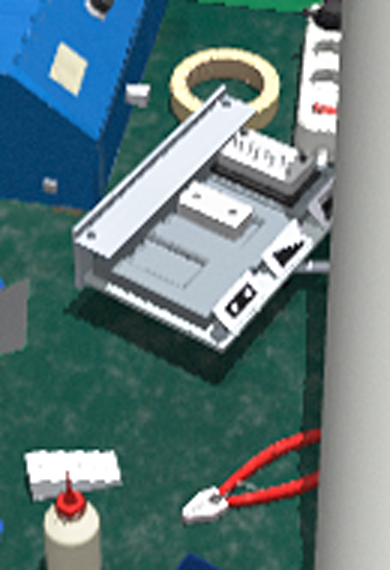

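View pics/c2.png

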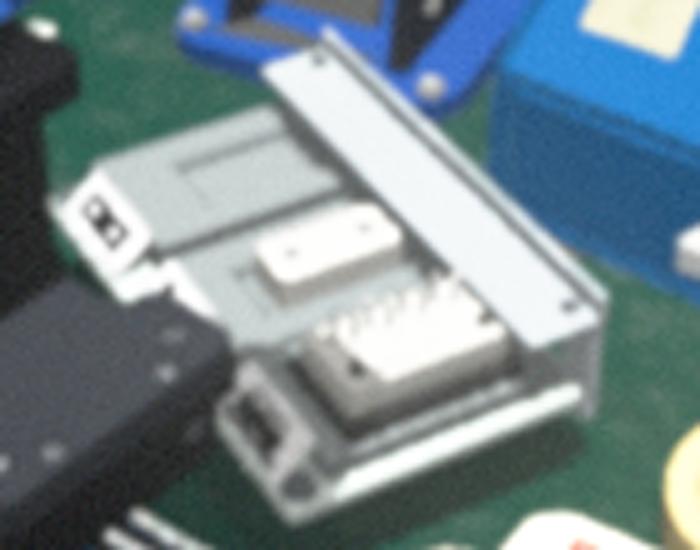

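```bash
python3 - <<'E'
from h import *
a=px("scene",[[246,210],[294,160]],.092);b=px("side",[[286,176],[341.6,230]],.092)
print(a,b,np.linalg.norm(a[0]-a[1]),np.linalg.norm(b[0]-b[1]))
for q in(a,b):
    d=q[0]-q[1];print(np.degrees(np.arctan2(-d[0],d[1])))
E
```

```text
[[ 0.54780463 -0.18014355  0.092     ]
 [ 0.58242766 -0.40326121  0.092     ]] [[ 0.5642029  -0.19066415  0.092     ]
 [ 0.58903937 -0.41367827  0.092     ]] 0.22578805894561155 0.2243928510297555
8.820710652924355
6.354686929370296
```

```bash
cat > pl.py <<'E'
import numpy as np,json,sys
from scipy.spatial.transform import Rotation as R
def rot(yaw,):  # tool z at heading yaw deg, x down
    a=np.radians(yaw);z=[np.cos(a),np.sin(a),0];x=[0,0,-1.];return np.c_[x,np.cross(z,x),z]
def load():
    return json.load(open('cmd.json'))
def save(p,y): json.dump([list(map(float,p)),float(y)],open('cmd.json','w'))
def inc(target,yaw):
    p,y=load();d=rot(y).T@(np.array(target)-p);t=y-yaw   # + about tool x(down) lowers heading
    t=(t+180)%360-180
    print("rot",round(t,2),"shift",np.round(d,4)," dist",round(np.linalg.norm(d),3),"rows>=",max(np.linalg.norm(d)/.0417,abs(t)/7.16))
def did(t,dx,dy,dz):
    p,y=load();p=np.array(p)+rot(y)@np.array([dx,dy,dz]);save(p,y-t);print(p,y-t)
E
python3 - <<'E'
from pl import *
save([.275,-.561,.231],26.115)
print(rot(26.115))
inc([.45,-.25,.42],7.5)
E
```

```text
[[ 0.         -0.44017426  0.89791237]
 [ 0.          0.89791237  0.44017426]
 [-1.          0.          0.        ]]
rot 18.62 shift [-0.189   0.2022  0.294 ]  dist 0.404 rows>= 9.683826185949806
```

Request:
move_arm(
  increments=[6, 0, 0, -0.08, 0.05, 0.07, 0.087, 18.6, 0, 0, -0.19, 0.2, 0.294, 0.087, 18.6, 0, 0, -0.19, 0.2, 0.294, 0.087, 18.6, 0, 0, -0.19, 0.2, 0.294, 0.087, 18.6, 0, 0, -0.19, 0.2, 0.294, 0.087, 18.6, 0, 0, -0.19, 0.2, 0.294, 0.087, 18.6, 0, 0, -0.19, 0.2, 0.294, 0.087, 18.6, 0, 0, -0.19, 0.2, 0.294, 0.087, 18.6, 0, 0, -0.19, 0.2, 0.294, 0.087, 18.6, 0, 0, -0.19, 0.2, 0.294, 0.087, 18.6, 0, 0, -0.19, 0.2, 0.294, 0.087, 18.6, 0, 0, -0.19, 0.2, 0.294, 0.087],
)

```text
time_s: 1.15
tcp_pos: [0.4518, -0.251, 0.421]
ee_rot: [[0.001, -0.134, 0.991], [0.0, 0.991, 0.134], [-1.0, -0.0, 0.001]]
wrist_force: [-0.1, 0.1, -1.1]
gripper_width: 0.998
```

```bash
python3 - <<'E'
from h import *
from pl import *
did(18.6,-.19,.2,.294)
s=grab("wrist","w1");print(s['tcp_pos'],s['ee_rot'],s['time_s'])
s=grab("side","s1");grab("scene","sc1")
E
```

```text
[ 0.45095138 -0.25200629  0.421     ] 7.514999999999997
[ 0.4517586  -0.25095228  0.42096418] [[ 1.14483952e-03 -1.33714553e-01  9.91019227e-01]
 [ 5.46398060e-05  9.91019883e-01  1.33714578e-01]
 [-9.99999343e-01 -9.89326354e-05  1.14186487e-03]] 1.15
```

View pics/w1.png

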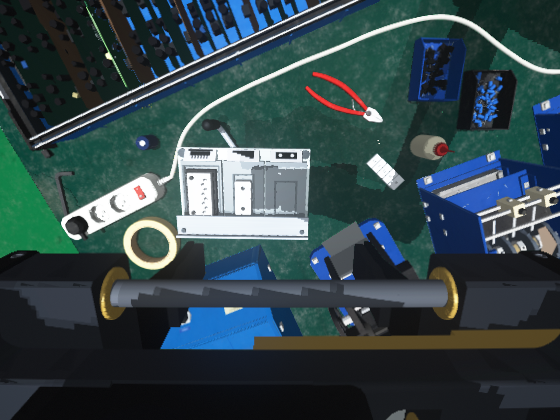

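View pics/s1.png

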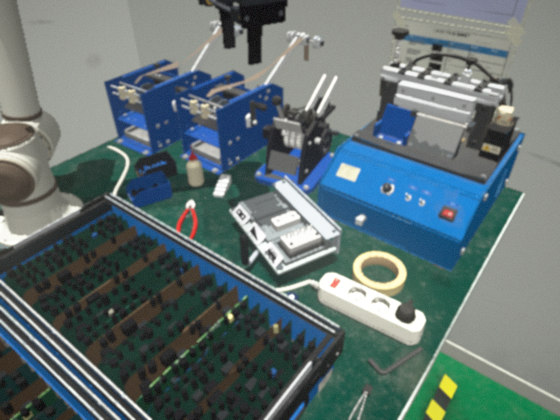

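View pics/sc1.png

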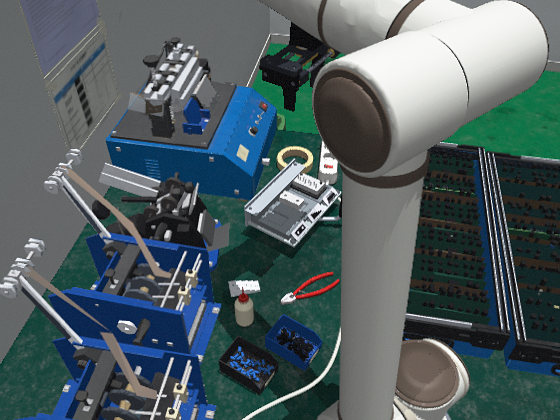

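```bash
python3 - <<'E'
from h import *
crop("w1",115,105,210,150,3.8,"c3");crop("w1",350,125,110,75,7,"c4")
E
```

```text
(no output)
```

View pics/c3.png

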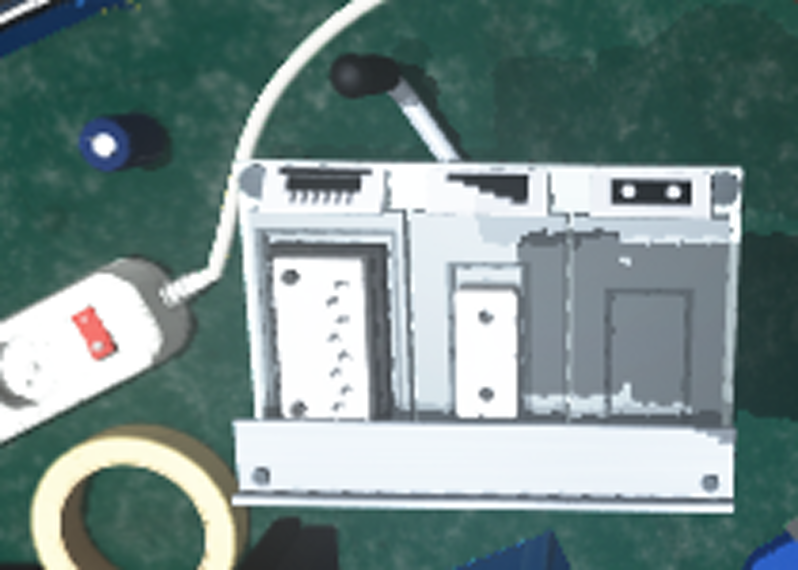

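View pics/c4.png

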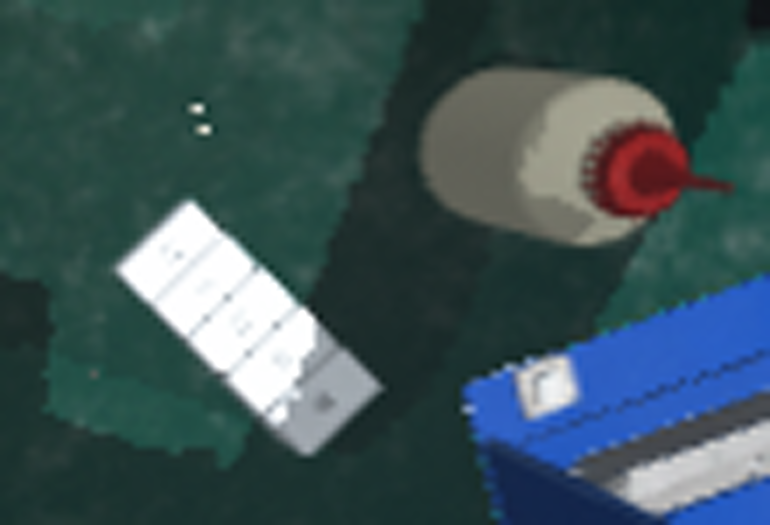

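```bash
python3 - <<'E'
from h import *
crop("side0",0,0,10,10,1,"tmp");crop("s1",170,140,80,90,6,"c5");crop("sc1",215,265,60,70,8,"c6")
from scipy.optimize import least_squares
ps=pose("w1")
o=np.array([115,105]);k=3.8
obs=[((238,160),(-77,-115,46)),((743,167),(-77,115,46)),
 ((607,289),(-24,53,62)),((692,289),(-24,93,62)),
 ((449,264),(-34,-19,56)),((524,264),(-34,19,56)),
 ((262,233),(-48,-105,56)),((236,422),(35,-113,80)),((735,430),(35,113,80))]
uv=np.array([a for a,_ in obs])/k+o; P=np.array([b for _,b in obs])/1e3
def T(v,P):
    c,s=np.cos(v[2]),np.sin(v[2]);return np.c_[v[0]+c*P[:,0]-s*P[:,1],v[1]+s*P[:,0]+c*P[:,1],P[:,2]]
f=lambda v:(proj("wrist",T(v,P),ps)-uv).ravel()
s=least_squares(f,[.5,-.3,.13],loss='soft_l1');v=s.x;print(v,np.degrees(v[2]));print(np.round(s.fun.reshape(-1,2),1))
np.save("rack.npy",v)
np.set_printoptions(precision=4,suppress=True)
for q in(0,.6,1.2):
    print(q,T(v,np.array([[-.045-.085*np.cos(q-.6),.085*np.sin(q-.6),.088]])))
print("grip seen",px("wrist",[np.array([355,76])/k+o],.109,ps))
oc=np.array([350,125])
c=np.array([[190,200],[117,268],[308,458],[383,388]])/7+oc
for z in([.008,.008,.024,.024],[.024,.024,.008,.008],.016):
    q=px("wrist",c,z,ps);print(q[:,:2].tolist(),np.linalg.norm(q[0]-q[1]),np.linalg.norm((q[0]-q[3])[:2]),np.linalg.norm((q[1]-q[2])[:2]),np.linalg.norm(q[2]-q[3]))
print("bottle foot/cap",px("wrist",[np.array([475,145])/7+oc,np.array([640,172])/7+oc],[.02,.09],ps))
print("cap",px("wrist",[np.array([104,145])/k+o],.046,ps),"tape",px("wrist",[np.array([140,520])/k+o],.025,ps))
E
```

```text
[ 0.50569987 -0.30376344  0.12091596] 6.927974028426376
[[-0.9  0.6]
 [ 0.5  0.4]
 [-0.3  0.1]
 [ 0.7  0.4]
 [-0.5 -0.2]
 [ 1.9  0. ]
 [-1.9 -0.8]
 [-0.2  0. ]
 [ 0.7 -0.5]]
0 [[ 0.3972 -0.3653  0.088 ]]
0.6 [[ 0.3766 -0.3194  0.088 ]]
1.2 [[ 0.3856 -0.27    0.088 ]]
grip seen [[ 0.3956 -0.3622  0.109 ]]
[[0.40957603537674325, -0.072237730586137], [0.4297323060893135, -0.08755118781588056], [0.47064462377748006, -0.03132559093682041], [0.4495789562938653, -0.016187294817419734]] 0.0253135778064975 0.0688613464271838 0.06953513847706096 0.02594090121659011
[[0.4085755275666072, -0.07755712315371277], [0.4281620814431292, -0.092437745633105], [0.4734505440829719, -0.024661455316111525], [0.45177213657864346, -0.009082829457100872]] 0.02459808972526309 0.08096095310326204 0.08151484758872954 0.02669544784375715
[[0.4090757814716752, -0.0748974268699249], [0.42894719376622137, -0.08999446672449277], [0.472047583930226, -0.02799352312646594], [0.4506755464362544, -0.012635062137260289]] 0.024955833765880276 0.07488085541185802 0.07551000357128274 0.026318174530173623
bottle foot/cap [[ 0.3852 -0.0065  0.02  ]
 [ 0.3845  0.      0.09  ]]
cap [[ 0.4431 -0.4861  0.046 ]] tape [[ 0.6336 -0.4752  0.025 ]]
```

View pics/c5.png

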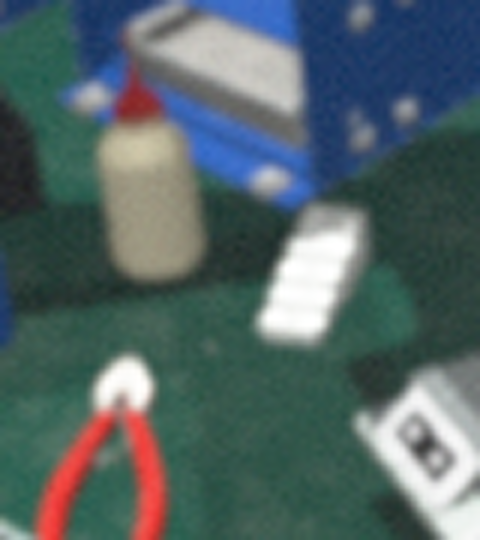

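View pics/c6.png

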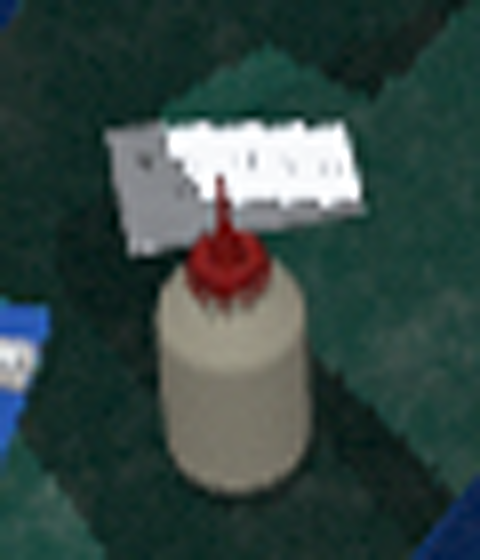

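```bash
python3 - <<'E'
from pl import *
inc([.397,-.364,.150],6.93)
E
```

```text
rot 0.59 shift [ 0.271  -0.104  -0.0681]  dist 0.298 rows>= 7.14991707622682
```

Request:
move_arm(
  increments=[0.6, 0, 0, 0.1, -0.104, -0.068, 0.05, 0.6, 0, 0, 0.2, -0.104, -0.068, 0.05, 0.6, 0, 0, 0.27, -0.104, -0.068, 0.05, 0.6, 0, 0, 0.27, -0.104, -0.068, 0.05, 0.6, 0, 0, 0.27, -0.104, -0.068, 0.05, 0.6, 0, 0, 0.27, -0.104, -0.068, 0.05, 0.6, 0, 0, 0.27, -0.104, -0.068, 0.05, 0.6, 0, 0, 0.27, -0.104, -0.068, 0.05, 0.6, 0, 0, 0.29, -0.104, -0.068, 0.05, 0.6, 0, 0, 0.31, -0.104, -0.068, 0.05, 0.6, 0, 0, 0.33, -0.104, -0.068, 0.05, 0.6, 0, 0, 0.344, -0.104, -0.068, 0.05],
)

```text
time_s: 2.3
tcp_pos: [0.3964, -0.3647, 0.0756]
ee_rot: [[-0.001, -0.119, 0.993], [0.0, 0.993, 0.119], [-1.0, 0.001, -0.001]]
wrist_force: [0.6, 0.3, -0.3]
gripper_width: 0.577
```

```bash
python3 - <<'E'
from h import *
from pl import *
did(.6,.344,-.104,-.068)
s=grab("wrist","w2");print(s['tcp_pos'],s['wrist_force'],s['gripper_width'],s['time_s'])
E
```

```text
[ 0.39713718 -0.36400643  0.077     ] 6.914999999999997
[ 0.39641861 -0.36470737  0.07560744] [ 0.59163084  0.28890903 -0.29711676] 0.5767588564531678 2.3
```

View pics/w2.png

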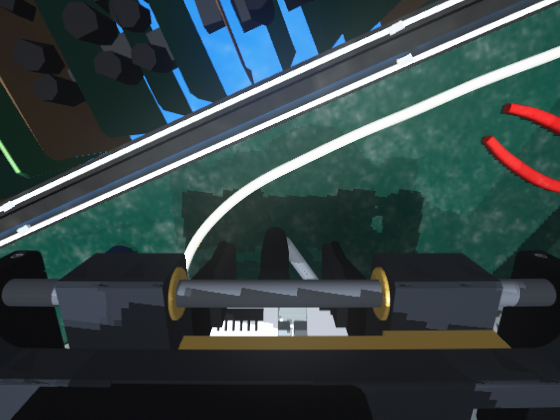

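Request:
move_arm(
  increments=[0, 0, 0, 0, 0, 0, 0.024, 0, 0, 0, 0, 0, 0, 0.024, 0, 0, 0, 0, 0, 0, 0.024, 0, 0, 0, 0, 0.008, -0.0045, 0.024, 0, 0, 0, 0, 0.015, -0.008, 0.024, 0, 0, 0, 0, 0.023, -0.011, 0.024, 0, 0, 0, 0, 0.031, -0.013, 0.024, 0, 0, 0, 0, 0.04, -0.0145, 0.024, 0, 0, 0, 0, 0.048, -0.015, 0.024, 0, 0, 0, 0, 0.057, -0.0145, 0.024, 0, 0, 0, 0, 0.065, -0.013, 0.024, 0, 0, 0, 0, 0.073, -0.011, 0.024],
)

```text
time_s: 3.35
tcp_pos: [0.3773, -0.2924, 0.0771]
ee_rot: [[0.0, -0.12, 0.993], [-0.0, 0.993, 0.12], [-1.0, -0.0, 0.0]]
wrist_force: [-1.9, -4.3, 0.4]
gripper_width: 0.277
```

Request:
move_arm(
  increments=[0, 0, 0, 0, 0.008, 0.003, 0.024, 0, 0, 0, 0, 0.016, 0.007, 0.024, 0, 0, 0, 0, 0.023, 0.011, 0.024, 0, 0, 0, 0, 0.027, 0.013, 0.024, 0, 0, 0, 0, 0.028, 0.0135, 0.024, 0, 0, 0, 0, 0.028, 0.0135, 0.024],
)

```text
time_s: 3.85
tcp_pos: [0.3864, -0.2665, 0.0765]
ee_rot: [[-0.004, -0.123, 0.992], [-0.005, 0.992, 0.123], [-1.0, -0.004, -0.004]]
wrist_force: [-6.7, -25.6, -2.6]
gripper_width: 0.278
```

```bash
python3 - <<'E'
from h import *
from pl import *
did(0,0,.101,.0025)
s=grab("wrist","w3");print(s['tcp_pos'],s['wrist_force'],s['gripper_width'],s['time_s'])
grab("side","s3");crop("s3",220,160,140,120,5,"c7")
E
```

```text
[ 0.38745892 -0.26344013  0.077     ] 6.914999999999997
[ 0.3863548  -0.26653501  0.07654404] [ -6.72903408 -25.55853312  -2.64572556] 0.2783961905186195 3.85
```

View pics/c7.png

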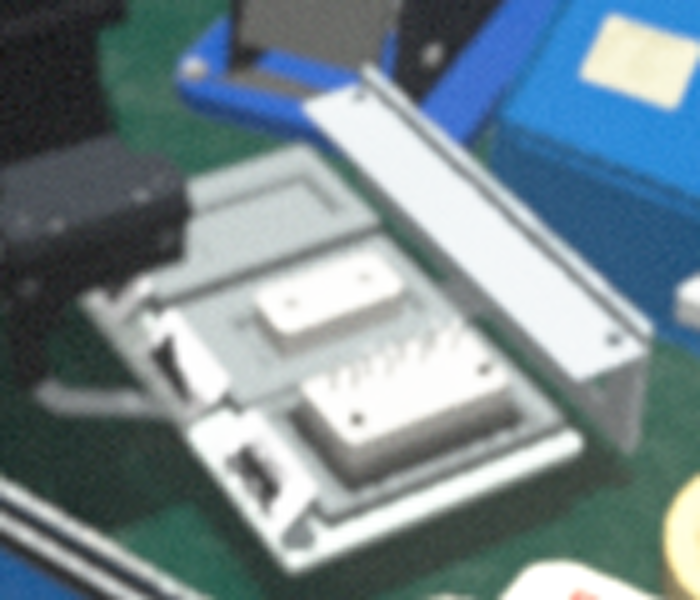

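```bash
python3 - <<'E'
from pl import *
v=np.load("rack.npy");c,s=np.cos(v[2]),np.sin(v[2])
t=lambda x,y:(v[0]+c*x-s*y,v[1]+s*x+c*y)
inc([*t(.015,.03),.23],6.93)
E
```

```text
rot -0.02 shift [-0.153  -0.0243  0.1275]  dist 0.201 rows>= 4.811655231629682
```

Request:
move_arm(
  increments=[0, 0, 0, 0, -0.002, -0.001, 0.04, 0, 0, 0, 0, -0.003, -0.001, 0.04, 0, 0, 0, -0.03, -0.003, -0.001, 0.04, 0, 0, 0, -0.06, -0.003, -0.001, 0.04, 0, 0, 0, -0.09, -0.003, -0.001, 0.04, 0, 0, 0, -0.12, -0.01, 0.025, 0.04, 0, 0, 0, -0.153, -0.018, 0.055, 0.04, 0, 0, 0, -0.153, -0.024, 0.09, 0.04, 0, 0, 0, -0.153, -0.024, 0.127, 0.04, 0, 0, 0, -0.153, -0.024, 0.127, 0.04, 0, 0, 0, -0.153, -0.024, 0.127, 0.04, 0, 0, 0, -0.153, -0.024, 0.127, 0.04],
)

```text
time_s: 4.95
tcp_pos: [0.5164, -0.2709, 0.2286]
ee_rot: [[-0.002, -0.121, 0.993], [0.001, 0.993, 0.121], [-1.0, 0.001, -0.001]]
wrist_force: [-0.2, -0.4, 0.5]
gripper_width: 0.458
```

```bash
python3 - <<'E'
from h import *
from pl import *
did(0,-.153,-.024,.127)
s=grab("wrist","w4");print(s['tcp_pos'],s['ee_rot'][:,1],s['wrist_force'],s['time_s'])
crop("w4",90,50,400,230,2,"c8")
E
```

```text
[ 0.51642463 -0.27197516  0.23      ] 6.914999999999997
[ 0.51642826 -0.27092083  0.22861511] [-0.12141225  0.99260112  0.00144266] [-0.22167388 -0.36820905  0.48173159] 4.95
```

View pics/c8.png

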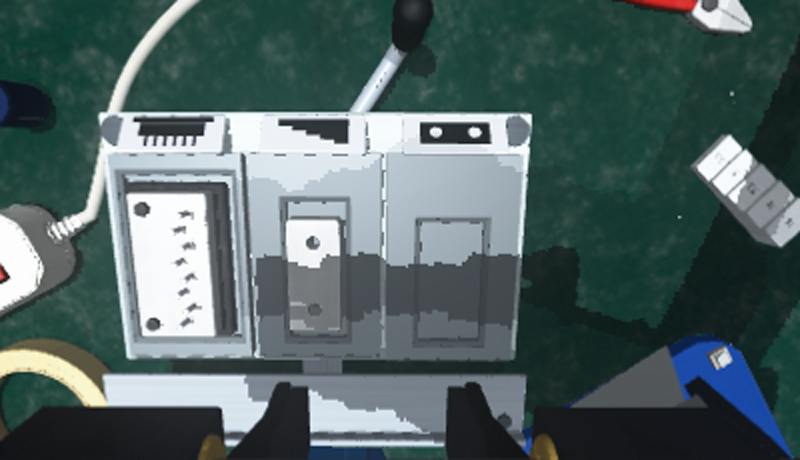

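```bash
python3 - <<'E'
from h import *
crop("w4",210,125,145,112,5.5,"c9")
E
```

```text
(no output)
```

View pics/c9.png

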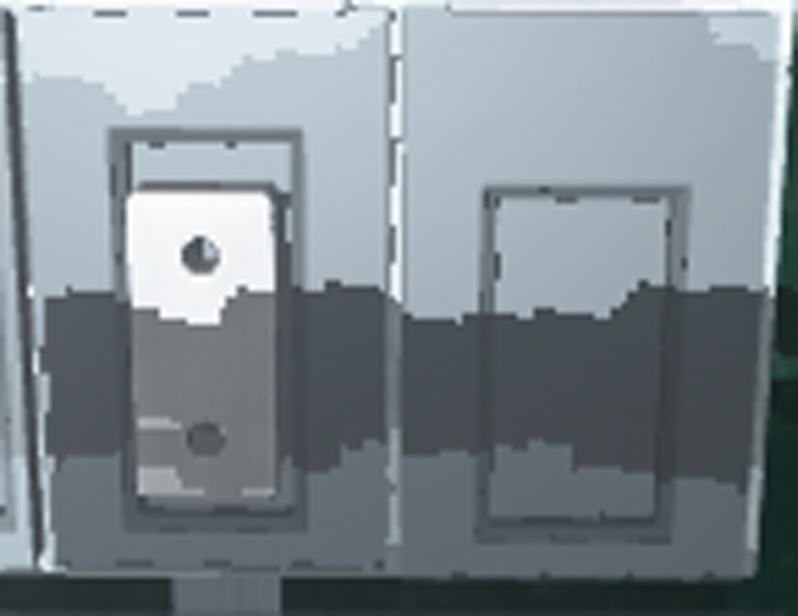

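```bash
cat > fit.py <<'E'
from h import *
from scipy.optimize import least_squares
np.set_printoptions(precision=4,suppress=True)
def T(v,P):
    c,s=np.cos(v[2]),np.sin(v[2]);P=np.asarray(P,float);return np.c_[v[0]+c*P[:,0]-s*P[:,1],v[1]+s*P[:,0]+c*P[:,1],P[:,2]]
def inv(v,P):
    c,s=np.cos(v[2]),np.sin(v[2]);d=np.asarray(P)[:,:2]-v[:2];return np.c_[c*d[:,0]+s*d[:,1],-s*d[:,0]+c*d[:,1]]
def fit(name,uv,P,v0,show=1):
    ps=pose(name);uv=np.asarray(uv);P=np.asarray(P)/1e3
    s=least_squares(lambda v:(proj("wrist",T(v,P),ps)-uv).ravel(),v0,loss='soft_l1',f_scale=.5)
    if show:print(s.x,np.degrees(s.x[2]));print(np.round(s.fun.reshape(-1,2),1).tolist())
    return s.x
E
python3 - <<'E'
from fit import *
f=lambda a:np.array(a)/5.5+[210,125]
v=fit("w4",f([(108,128),(303,130),(127,530),(307,530),(484,186),(690,188),(475,543),(668,543),(755,575)]),
 [(-34,-19,56),(-34,19,56),(48,-19,56),(48,19,56),(-24,53,62),(-24,93,62),(48,53,62),(48,93,62),(56,108,62)],[.5,-.3,.12])
np.save("rack.npy",v)
d=fit("w4",f([(127,192),(277,190),(137,497),(275,495)]),[(-30,-14,68),(-30,14,68),(30,-14,68),(30,14,68)],[.5,-.3,.12])
print("die in rack",inv(v,d[None,:2]),d[2]-v[2])
np.save("die.npy",d)
print("die seat",T(v,[[.012,.073,.056]]),"gauge seat",T(v,[[.007,0,.05]]))
E
```

```text
[ 0.5049 -0.3044  0.119 ] 6.817675325612553
[[-0.3, -0.1], [0.3, -0.4], [-0.6, 0.5], [0.3, 0.6], [-0.3, -0.3], [0.5, -0.6], [0.1, -0.0], [0.9, 0.0], [-1.9, 1.0]]
[ 0.5113 -0.3038  0.1109] 6.3565667782231365
[[-0.1, -0.4], [-0.1, 0.2], [-0.2, -0.1], [0.6, 0.5]]
die in rack [[ 0.0065 -0.0001]] -0.008047862361033623
die seat [[ 0.5082 -0.2305  0.056 ]] gauge seat [[ 0.5119 -0.3036  0.05  ]]
```

```bash
python3 - <<'E'
from pl import *
inc([.5113,-.3043,.068],6.6)
E
```

```text
rot 0.31 shift [ 0.162  -0.0315 -0.009 ]  dist 0.165 rows>= 3.9633807323459727
```

Request:
move_arm(
  increments=[0.3, 0, 0, 0.02, -0.016, -0.005, 0.04, 0.3, 0, 0, 0.05, -0.0315, -0.009, 0.04, 0.3, 0, 0, 0.085, -0.0315, -0.009, 0.04, 0.3, 0, 0, 0.115, -0.0315, -0.009, 0.04, 0.3, 0, 0, 0.135, -0.0315, -0.009, 0.04, 0.3, 0, 0, 0.145, -0.0315, -0.009, 0.04, 0.3, 0, 0, 0.155, -0.0315, -0.009, 0.04, 0.3, 0, 0, 0.162, -0.0315, -0.009, 0.04, 0.3, 0, 0, 0.162, -0.0315, -0.009, 0.04],
)

```text
time_s: 5.75
tcp_pos: [0.511, -0.3043, 0.0672]
ee_rot: [[-0.001, -0.115, 0.993], [0.0, 0.993, 0.115], [-1.0, 0.0, -0.001]]
wrist_force: [0.1, -0.4, 0.6]
gripper_width: 0.459
```

```bash
python3 - <<'E'
from h import *
from pl import *
did(.3,.162,-.0315,-.009)
s=grab("side","s5");print(s['tcp_pos'],s['ee_rot'][:,1],s['wrist_force'],s['time_s'],s['gripper_width'])
crop("s5",230,170,120,110,6,"c10")
E
```

```text
[ 0.51128259 -0.3043296   0.068     ] 6.6149999999999975
[ 0.51103859 -0.30433428  0.06718783] [-1.15027570e-01  9.93362216e-01  4.06459697e-04] [ 0.13455751 -0.37476488  0.59905413] 5.75 0.4594813393673157
```

View pics/c10.png

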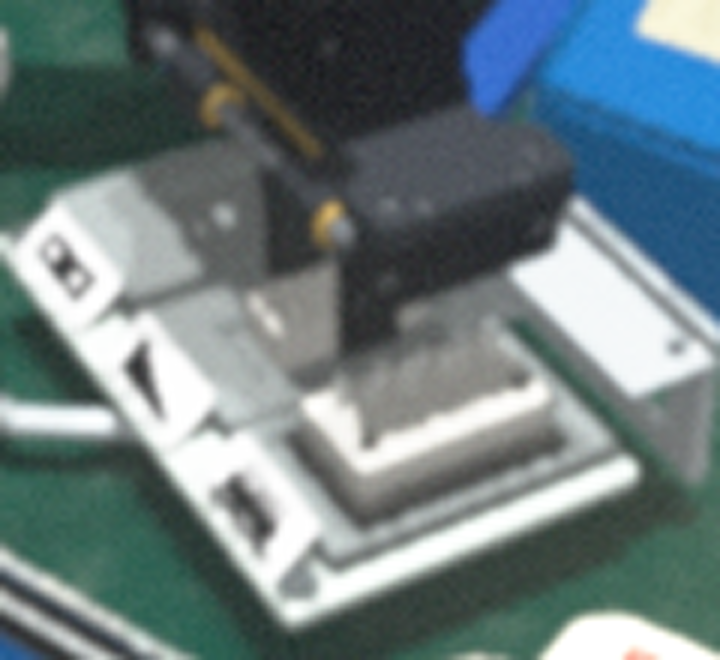

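Request:
move_arm(
  increments=[0, 0, 0, 0, 0, 0, 0.015, 0, 0, 0, 0, 0, 0, 0.015, 0, 0, 0, 0, 0, 0, 0.015, 0, 0, 0, 0, 0, 0, 0.015, 0, 0, 0, 0, 0, 0, 0.015, 0, 0, 0, -0.01, 0, 0, 0.015, 0, 0, 0, -0.025, 0, 0, 0.015, 0, 0, 0, -0.04, 0, 0, 0.015, 0, 0, 0, -0.04, 0, 0, 0.015],
)

```text
time_s: 6.55
tcp_pos: [0.513, -0.3052, 0.1106]
ee_rot: [[0.005, -0.116, 0.993], [-0.002, 0.993, 0.116], [-1.0, -0.003, 0.005]]
wrist_force: [0.8, -0.8, -1.7]
gripper_width: 0.314
```

```bash
python3 - <<'E'
from fit import *
from pl import *
did(0,-.04,0,0)
s=r.sense();print(s['tcp_pos'],s['ee_rot'][:,1],s['wrist_force'],s['time_s'],s['gripper_width']*87)
v=np.load("rack.npy");p=np.array(load()[0])
t=T(v,[[.0055,.0731,0]])[0]-T(v,[[0,0,0]])[0]
inc(p+t,6.8)
grab("wrist","w6")
E
```

```text
[ 0.5113 -0.3043  0.108 ] 6.6149999999999975
[ 0.513  -0.3052  0.1106] [-0.1157  0.9933 -0.0027] [ 0.7611 -0.7896 -1.6921] 6.55 27.35956441076782
rot -0.19 shift [0.     0.0731 0.0052]  dist 0.073 rows>= 1.7579524303434155
```

View pics/w6.png

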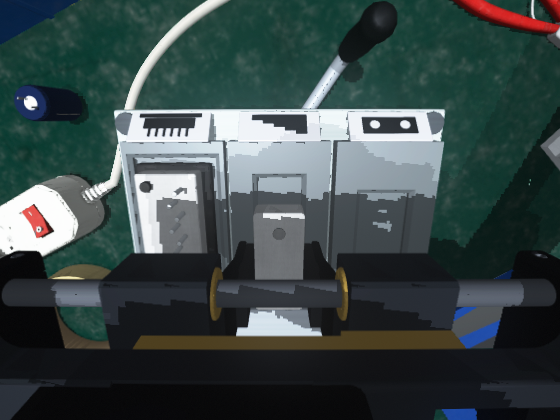

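Request:
move_arm(
  increments=[-0.2, 0, 0, 0, 0.02, 0.002, 0.015, -0.2, 0, 0, 0, 0.04, 0.004, 0.015, -0.2, 0, 0, 0, 0.06, 0.005, 0.015, -0.2, 0, 0, 0, 0.073, 0.005, 0.015, -0.2, 0, 0, 0, 0.073, 0.005, 0.015, -0.2, 0, 0, 0.008, 0.073, 0.005, 0.015, -0.2, 0, 0, 0.016, 0.073, 0.005, 0.015, -0.2, 0, 0, 0.022, 0.073, 0.005, 0.015, -0.2, 0, 0, 0.024, 0.073, 0.005, 0.015, -0.2, 0, 0, 0.024, 0.073, 0.005, 0.015],
)

```text
time_s: 7.43
tcp_pos: [0.5072, -0.2318, 0.0821]
ee_rot: [[-0.003, -0.118, 0.993], [0.0, 0.993, 0.118], [-1.0, 0.001, -0.003]]
wrist_force: [0.8, 0.2, -2.0]
gripper_width: 0.315
```

```bash
python3 - <<'E'
from fit import *
from pl import *
did(-.2,.024,.073,.005)
s=grab("wrist","w7");print(s['tcp_pos'],s['ee_rot'][:,1],s['wrist_force'],s['time_s'],s['gripper_width']*87)
grab("side","s7");crop("s7",225,165,100,90,7,"c11");crop("w7",200,90,150,110,5,"c12")
E
```

```text
[ 0.5078 -0.2312  0.084 ] 6.814999999999998
[ 0.5072 -0.2318  0.0821] [-0.1177  0.9931  0.0008] [ 0.7567  0.1698 -2.0477] 7.4333 27.405438299151932
```

View pics/c11.png

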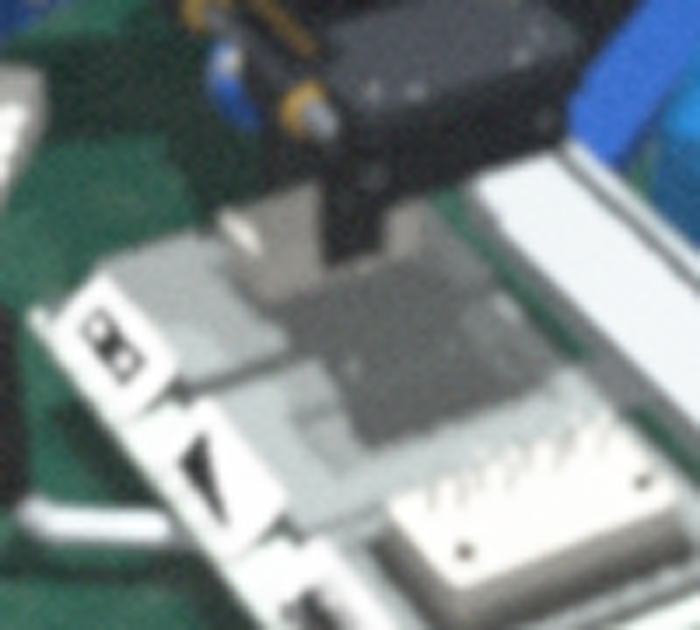

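View pics/w7.png

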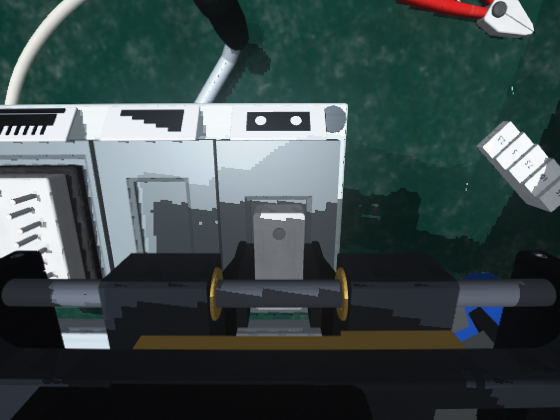

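Request:
move_arm(
  increments=[0, 0, 0, 0.003, 0, 0, 0.015, 0, 0, 0, 0.006, 0, 0, 0.015, 0, 0, 0, 0.008, 0, 0, 0.015, 0, 0, 0, 0.0095, 0, 0, 0.015, 0, 0, 0, 0.0095, 0, 0, 0.015],
)

```text
time_s: 7.95
tcp_pos: [0.5078, -0.2314, 0.0747]
ee_rot: [[-0.0, -0.119, 0.993], [-0.0, 0.993, 0.119], [-1.0, -0.0, -0.0]]
wrist_force: [-2.4, 1.0, 2.8]
gripper_width: 0.318
```

Request:
move_arm(
  increments=[0, 0, 0, 0, 0, 0, 0.04, 0, 0, 0, 0, 0, 0, 0.04, 0, 0, 0, 0, 0, 0, 0.04, 0, 0, 0, -0.02, 0, 0, 0.04, 0, 0, 0, -0.05, 0, 0, 0.04, 0, 0, 0, -0.08, 0, 0, 0.04, 0, 0, 0, -0.11, 0, 0, 0.04, 0, 0, 0, -0.14, 0, 0, 0.04, 0, 0, 0, -0.14, 0, 0, 0.04],
)

```text
time_s: 8.7
tcp_pos: [0.5116, -0.2327, 0.2211]
ee_rot: [[0.013, -0.12, 0.993], [-0.005, 0.993, 0.12], [-1.0, -0.006, 0.012]]
wrist_force: [1.0, -0.3, 0.5]
gripper_width: 0.457
```

```bash
python3 - <<'E'
from fit import *
from pl import *
did(0,.0095,0,0);did(0,-.14,0,0)
s=grab("wrist","w8");print(s['tcp_pos'],s['ee_rot'][:,1],s['wrist_force'],s['time_s'],s['gripper_width']*87)
crop("w8",180,110,150,120,5,"c13");crop("w8",340,60,220,150,3.6,"c14")
E
```

```text
[ 0.5078 -0.2312  0.0745] 6.814999999999998
[ 0.5078 -0.2312  0.2145] 6.814999999999998
[ 0.5116 -0.2327  0.2211] [-0.1199  0.9928 -0.006 ] [ 1.0183 -0.3231  0.5173] 8.7 39.792717776055554
```

View pics/c13.png

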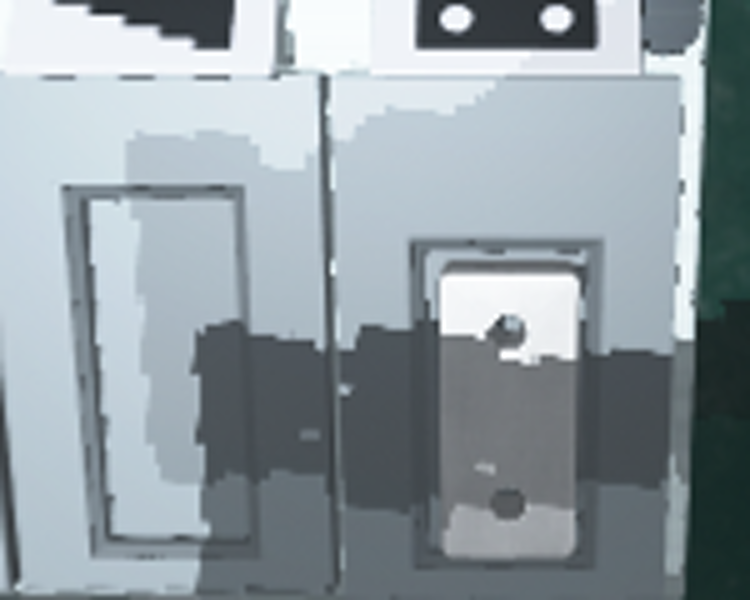

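View pics/c14.png

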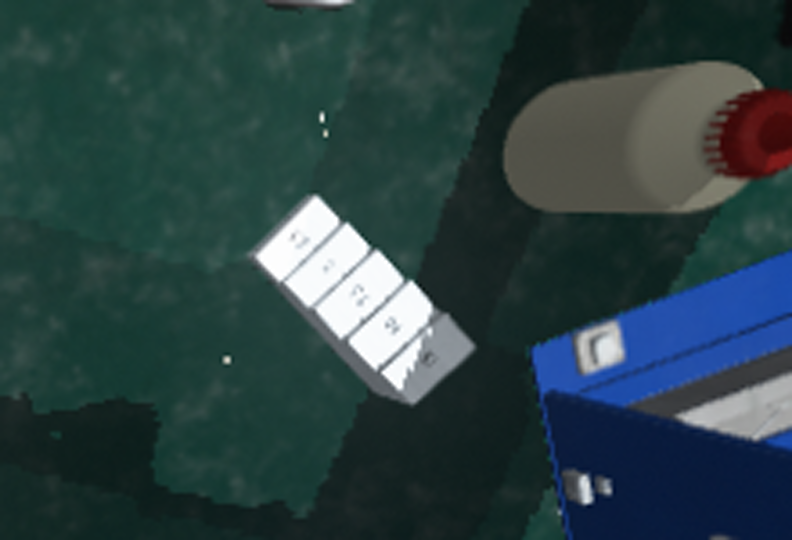

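```bash
python3 - <<'E'
from fit import *
f=lambda a:np.array(a)/5+[180,110]
v=fit("w8",f([(63,186),(245,186),(92,555),(258,555),(410,241),(603,241),(416,568),(594,568)]),
 [(-34,-19,56),(-34,19,56),(48,-19,56),(48,19,56),(-24,53,62),(-24,93,62),(48,53,62),(48,93,62)],[.5,-.3,.12])
d=fit("w8",f([(440,272),(579,272),(441,557),(576,557)]),[(-30,-14,74),(-30,14,74),(30,-14,74),(30,14,74)],[.5,-.23,.12])
print("die in rack",inv(v,d[None,:2]),d[2]-v[2])
g=lambda a:np.array(a)/3.6+[340,60]
# gauge: y axis to tall end
G=fit("w8",g([(315,195),(250,256),(475,348),(412,405)]),[(-13,-34,8),(13,-34,8),(-13,34,24),(13,34,24)],[.44,-.05,-.6])
np.save("gauge.npy",G)
ps=pose("w8")
print("rel gauge to rack (old rack):",G[:2]-v[:2]+np.load("rack.npy")[:2], "len heading",np.degrees(G[2])+90)
print("bottle edge",px("wrist",g([(503,155)]),0.005,ps),"cap",px("wrist",g([(765,135)]),[.085],ps))
print("feeder corner",px("wrist",g([(530,350),(565,540)]),0.0,ps),px("wrist",g([(530,350),(548,390)]),0.03,ps))
E
```

```text
[ 0.5046 -0.3043  0.1137] 6.516984807162406
[[-0.3, -0.6], [0.1, -0.4], [-0.4, 0.7], [0.5, 1.0], [-0.2, -0.6], [0.5, -0.4], [-0.7, 0.5], [0.5, 0.8]]
[ 0.507  -0.23    0.1196] 6.850118980248987
[[-0.3, -0.2], [0.3, -0.2], [0.1, 0.2], [-0.1, 0.3]]
die in rack [[0.0108 0.0736]] 0.005814288171269513
[ 0.4399 -0.0528 -0.618 ] -35.410117172733514
[[-0.1, -0.0], [0.8, 0.2], [-0.0, -0.5], [-0.4, 0.2]]
rel gauge to rack (old rack): [ 0.4402 -0.053 ] len heading 54.589882827266486
bottle edge [[ 0.3899 -0.0147  0.005 ]] cap [[0.3859 0.0007 0.085 ]]
feeder corner [[0.4492 0.0169 0.    ]
 [0.5132 0.0511 0.    ]] [[ 0.4478 -0.0038  0.03  ]
 [ 0.4593  0.0059  0.03  ]]
```

```bash
cat > pl2.py <<'E'
import numpy as np,json
from pl import rot
from scipy.spatial.transform import Rotation as R
np.set_printoptions(precision=4,suppress=True)
def load2():
    d=np.load('cmd2.npz');return d['p'],d['R']
def save2(p,M): np.savez('cmd2.npz',p=p,R=M)
def tool(yaw,tilt=0): return rot(yaw)@R.from_euler('y',tilt,degrees=True).as_matrix()
def inc2(p1,M1):
    p,M=load2();rv=R.from_matrix(M.T@M1).as_rotvec(degrees=True);d=M.T@(np.array(p1)-p)
    print("rotvec",np.round(rv,2),"shift",np.round(d,4),"rows",np.linalg.norm(rv)/7.16,np.linalg.norm(d)/.0417);return rv,d
def did2(row):
    p,M=load2();p=p+M@np.array(row[3:6]);M=M@R.from_rotvec(row[:3],degrees=True).as_matrix();save2(p,M);print(p);print(M)
E
python3 - <<'E'
from pl2 import *
save2([.5078,-.2312,.2145],rot(6.815))
M=tool(54.4,-30);print(M)
g=np.array([.440,-.0525,.014])-.022*np.array([.582,.813,0])
for b in(.09,):
    inc2(g-b*M[:,0],M)
save2(g-.09*M[:,0],M); inc2(g,M)
save2([.5078,-.2312,.2145],rot(6.815))
E
```

```text
[[ 0.2911 -0.8131  0.5041]
 [ 0.4066  0.5821  0.7042]
 [-0.866   0.      0.5   ]]
rotvec [-46.47 -28.24  12.45] shift [ 0.1226  0.136  -0.0913] rows 7.79095085118014 4.906304364593646
rotvec [0. 0. 0.] shift [ 0.09  0.   -0.  ] rows 0.0 2.158273381294964
```

Request:
move_arm(
  increments=[-5.8, -3.5, 1.6, 0, 0.017, -0.012, 0.045, -11.6, -7.1, 3.1, 0, 0.034, -0.023, 0.045, -17.4, -10.6, 4.7, 0.01, 0.051, -0.034, 0.045, -23.2, -14.1, 6.2, 0.02, 0.068, -0.046, 0.045, -29, -17.7, 7.8, 0.04, 0.085, -0.057, 0.045, -34.9, -21.2, 9.3, 0.065, 0.102, -0.068, 0.045, -40.7, -24.7, 10.9, 0.095, 0.119, -0.08, 0.045, -46.5, -28.2, 12.5, 0.1225, 0.136, -0.0915, 0.045, -46.5, -28.2, 12.5, 0.1225, 0.136, -0.0915, 0.045, -46.5, -28.2, 12.5, 0.1225, 0.136, -0.0915, 0.045, -46.5, -28.2, 12.5, 0.1225, 0.136, -0.0915, 0.045],
)

```text
time_s: 9.67
tcp_pos: [0.4001, -0.108, 0.0903]
ee_rot: [[0.288, -0.811, 0.509], [0.406, 0.585, 0.702], [-0.867, 0.005, 0.498]]
wrist_force: [0.9, -0.1, 0.0]
gripper_width: 0.519
```

```bash
python3 - <<'E'
from fit import *
from pl2 import *
did2([-46.5,-28.2,12.5,.1225,.136,-.0915])
s=grab("wrist","w9");print(s['tcp_pos'],s['ee_rot'],s['wrist_force'],s['time_s'],s['gripper_width']*87)
grab("side","s9")
E
```

```text
[ 0.4008 -0.107   0.092 ]
[[ 0.29   -0.8136  0.504 ]
 [ 0.407   0.5815  0.7044]
 [-0.8662  0.0009  0.4997]]
[ 0.4001 -0.108   0.0903] [[ 0.2876 -0.8113  0.5089]
 [ 0.4062  0.5845  0.7023]
 [-0.8673  0.0048  0.4977]] [ 0.8635 -0.1111  0.0453] 9.6667 45.16004625811669
```

View pics/w9.png

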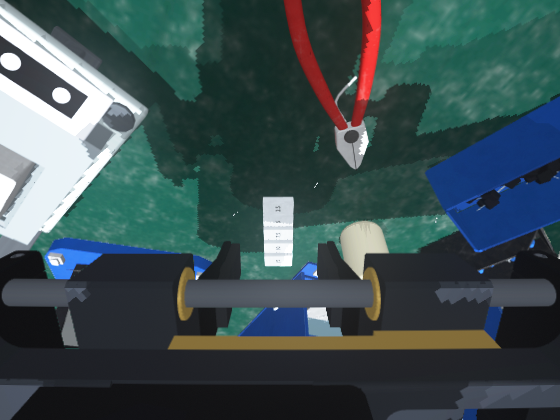

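View pics/s9.png

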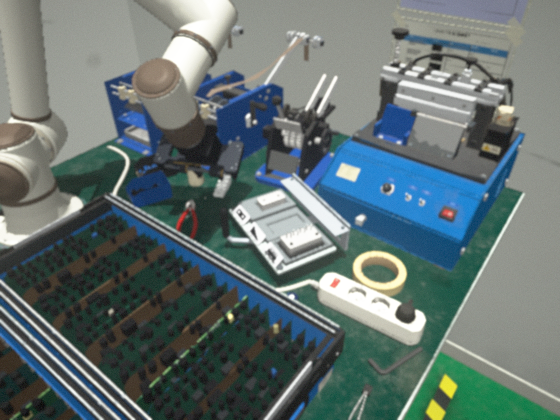

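Request:
move_arm(
  increments=[0, 0, 0, 0.02, 0, 0, 0.045, 0, 0, 0, 0.045, 0, 0, 0.045, 0, 0, 0, 0.06, 0, 0, 0.045, 0, 0, 0, 0.06, 0, 0, 0.045],
)

```text
time_s: 10.1
tcp_pos: [0.4189, -0.0818, 0.0386]
ee_rot: [[0.288, -0.814, 0.505], [0.408, 0.581, 0.704], [-0.867, 0.003, 0.499]]
wrist_force: [0.1, 0.0, -0.0]
gripper_width: 0.516
```

```bash
python3 - <<'E'
from fit import *
from pl2 import *
did2([0,0,0,.06,0,0])
s=grab("wrist","w10");print(s['tcp_pos'],s['wrist_force'],s['time_s'],s['gripper_width']*87)
grab("side","s10");crop("s10",120,100,170,130,4.5,"c15")
grab("scene","sc10");crop("sc10",200,230,120,120,5,"c16")
E
```

```text
[ 0.4182 -0.0826  0.04  ]
[[ 0.29   -0.8136  0.504 ]
 [ 0.407   0.5815  0.7044]
 [-0.8662  0.0009  0.4997]]
[ 0.4189 -0.0818  0.0386] [ 0.0549  0.0196 -0.0052] 10.1 44.852040571818335
```

View pics/w10.png

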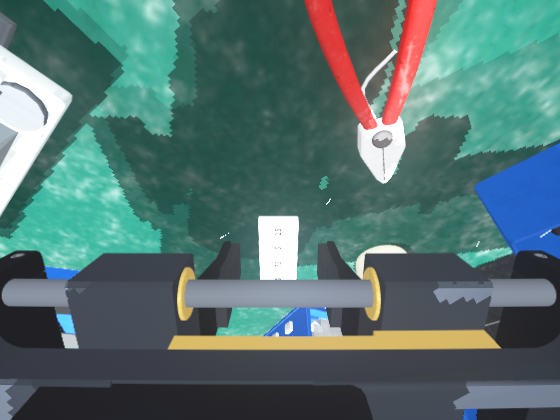

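View pics/c15.png

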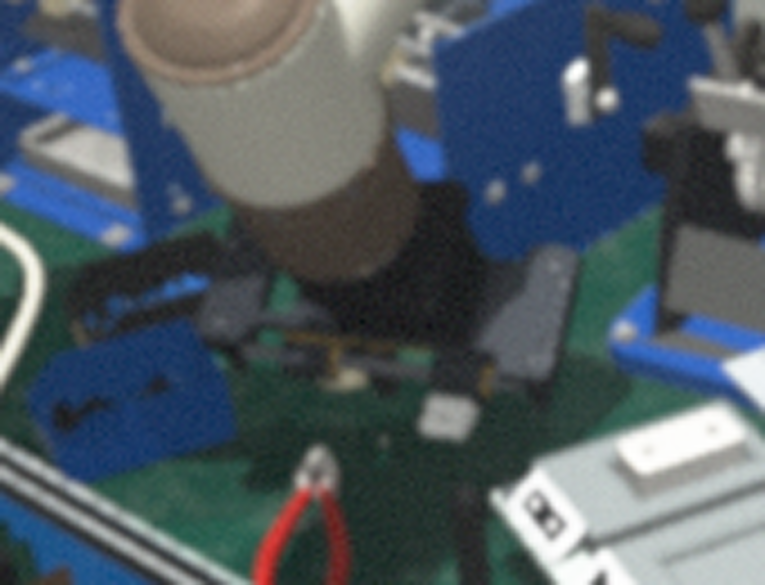

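View pics/c16.png

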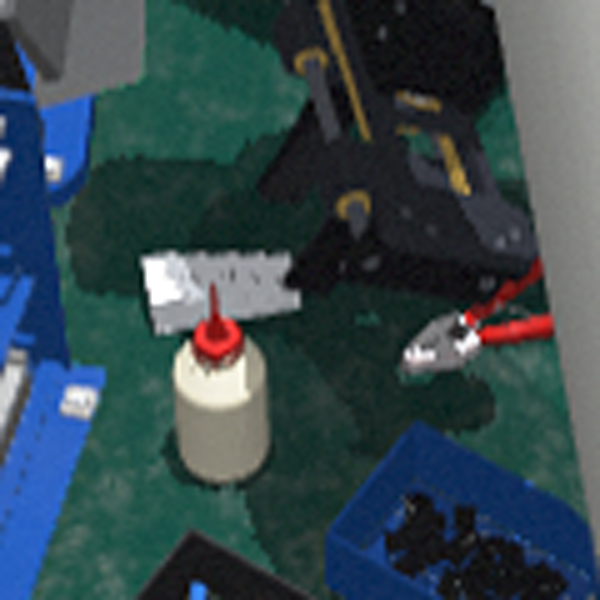

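```bash
python3 - <<'E'
from fit import *
from pl2 import *
ps=pose("w10")
for z in(0,.02,.04,.05):print(z,px("scene",[[284,315],[265,337],[320,348]],z)[:,:2].tolist(),px("wrist",[[475,187],[514,250],[560,142]],z,ps)[:,:2].tolist())
# body lower edge at final
p=np.array([.4272,-.0704,.014]);M=tool(54.4,-30)
for y in(-.095,.095):
  for z in(-.0375,.0375): print("body corner",y,z,p+M@[-.062,y,z])
E
```

```text
0 [[0.3244310468520915, -0.06056875294178432], [0.3186225399141108, 0.008897728315742481], [0.21420476287951473, -0.047456591995899244]] [[0.3097841493516198, -0.032982019339095225], [0.2981609778684441, 0.053164674959038594], [0.26669681284967706, -0.04097833662123207]]
0.02 [[0.3159012265651186, -0.04993265899899069], [0.3102123436267343, 0.018103186397265825], [0.20794501114720387, -0.037090538039705634]] [[0.3135721082146906, -0.057974051099929313], [0.3037041010403665, 0.015164007527940893], [0.27699120201889565, -0.06476287946940795]]
0.04 [[0.30737140627814563, -0.039296565056197], [0.30180214733935773, 0.027308644478789168], [0.20168525941489296, -0.026724484083512023]] [[0.3173600670777615, -0.08296608286076336], [0.3092472242122889, -0.02283665990315678], [0.28728559118811425, -0.08854742231758382]]
0.05 [[0.30310649613465923, -0.03397851808480029], [0.2975970491956695, 0.0319113735195507], [0.19855538354873753, -0.021541457105415218]] [[0.3192540465092969, -0.09546209874118038], [0.3120187857982501, -0.041836993618705604], [0.2924327857727236, -0.10043969374167175]]
body corner -0.095 -0.0375 [ 0.4675 -0.1773  0.0489]
body corner -0.095 0.0375 [ 0.5053 -0.1245  0.0864]
body corner 0.095 -0.0375 [ 0.313  -0.0667  0.0489]
body corner 0.095 0.0375 [ 0.3508 -0.0139  0.0864]
```

Request:
move_arm(
  increments=[0, 0, 0, 0.012, 0, 0, 0.045, 0, 0, 0, 0.022, 0, 0, 0.045, 0, 0, 0, 0.029, 0, 0, 0.045, 0, 0, 0, 0.029, 0, 0, 0.045, 0, 0, 0, 0.029, 0, 0, 0.02, 0, 0, 0, 0.029, 0, 0, 0.02, 0, 0, 0, 0.029, 0, 0, 0.02, 0, 0, 0, 0.029, 0, 0, 0.02, 0, 0, 0, 0.029, 0, 0, 0.02],
)

```text
time_s: 11.0
tcp_pos: [0.4269, -0.0711, 0.0147]
ee_rot: [[0.291, -0.813, 0.504], [0.407, 0.582, 0.704], [-0.866, 0.0, 0.5]]
wrist_force: [0.3, -0.7, 0.1]
gripper_width: 0.287
```

```bash
python3 - <<'E'
from fit import *
from pl2 import *
did2([0,0,0,.029,0,0])
s=grab("wrist","w11");print(s['tcp_pos'],s['wrist_force'],s['time_s'],s['gripper_width']*87)
inc2([.425,-.112,.016],tool(90,-30))
grab("scene","sc11");crop("sc11",200,230,120,120,5,"c17")
E
```

```text
[ 0.4266 -0.0708  0.0149]
[[ 0.29   -0.8136  0.504 ]
 [ 0.407   0.5815  0.7044]
 [-0.8662  0.0009  0.4997]]
[ 0.4269 -0.0711  0.0147] [ 0.2549 -0.7206  0.0855] 11.0 24.976726866579764
rotvec [-30.82  -0.    17.73] shift [-0.0182 -0.0226 -0.0293] rows 4.9657965868464435 0.9891995750429627
```

View pics/c17.png

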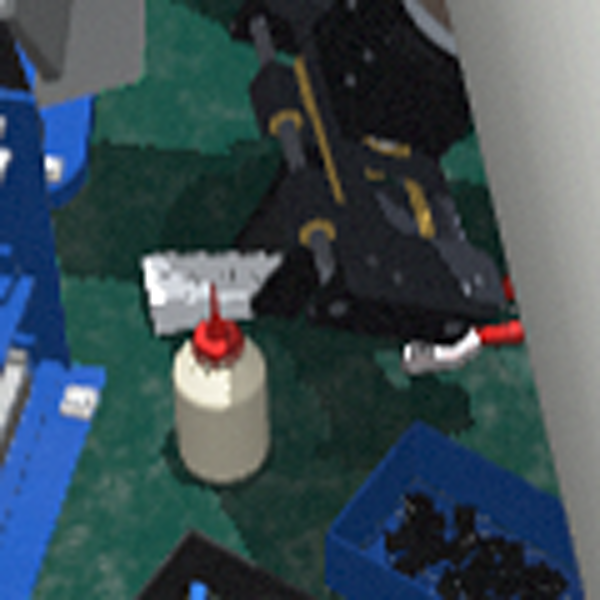

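Request:
move_arm(
  increments=[-3, 0, 1.7, -0.003, -0.003, -0.004, 0.02, -7, 0, 4, -0.006, -0.006, -0.008, 0.02, -11, 0, 6.3, -0.008, -0.009, -0.012, 0.02, -15, 0, 8.6, -0.01, -0.012, -0.016, 0.02, -19, 0, 10.9, -0.012, -0.015, -0.02, 0.02, -23, 0, 13.2, -0.014, -0.018, -0.024, 0.02, -27, 0, 15.5, -0.016, -0.021, -0.027, 0.02, -30.8, 0, 17.7, -0.018, -0.0225, -0.0293, 0.02, -30.8, 0, 17.7, -0.018, -0.0225, -0.0293, 0.02, -30.8, 0, 17.7, -0.018, -0.0225, -0.0293, 0.02],
)

```text
time_s: 11.93
tcp_pos: [0.4252, -0.1119, 0.0151]
ee_rot: [[0.001, -1.0, 0.002], [0.5, 0.003, 0.866], [-0.866, 0.0, 0.5]]
wrist_force: [0.4, -0.0, -1.4]
gripper_width: 0.292
```

```bash
python3 - <<'E'
from fit import *
from pl2 import *
did2([-30.8,0,17.7,-.018,-.0225,-.0293])
s=grab("wrist","w12");print(s['tcp_pos'],s['wrist_force'],s['time_s'],s['gripper_width']*87)
grab("scene","sc12");crop("sc12",200,230,120,120,5,"c18")
E
```

```text
[ 0.4249 -0.1118  0.0158]
[[ 0.0005 -1.      0.0003]
 [ 0.4999  0.0005  0.8661]
 [-0.8661 -0.0003  0.4999]]
[ 0.4252 -0.1119  0.0151] [ 0.4129 -0.0079 -1.4393] 11.9333 25.374753481226968
```

View pics/c18.png

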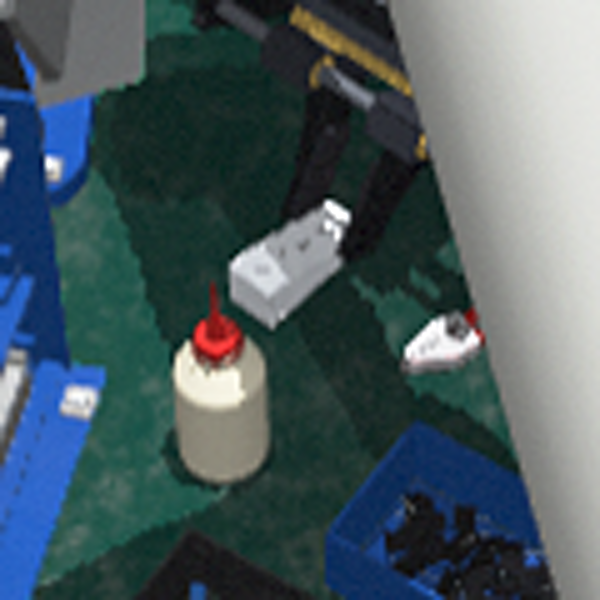

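View pics/w12.png

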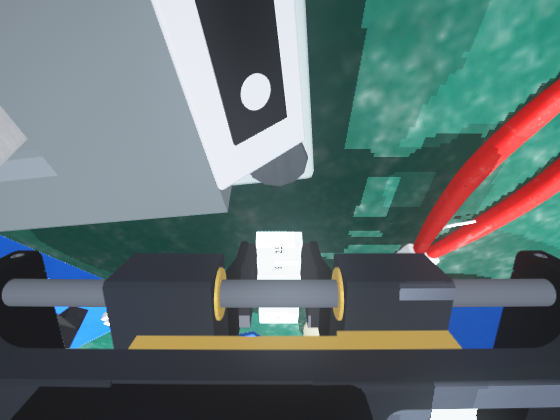

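Request:
move_arm(
  increments=[0, 0, 0, 0.0007, 0, -0.0004, 0.045, 0, 0, 0, 0.0007, 0, -0.0004, 0.045, 0, 0, 0, 0.0007, 0, -0.0004, 0.045, 0, 0, 0, -0.017, 0, 0.01, 0.045, 0, 0, 0, -0.043, 0, 0.025, 0.045, 0, 0, 0, -0.0693, 0, 0.04, 0.045, 0, 0, 0, -0.0693, 0, 0.04, 0.045],
)

```text
time_s: 12.62
tcp_pos: [0.4279, -0.1133, 0.1004]
ee_rot: [[0.009, -1.0, -0.006], [0.496, -0.001, 0.868], [-0.868, -0.011, 0.496]]
wrist_force: [-0.3, 0.8, -0.4]
gripper_width: 0.515
```

```bash
python3 - <<'E'
from fit import *
from pl2 import *
did2([0,0,0,-.0693,0,.04])
inc2([.425,-.08,.2],tool(90,0))
E
```

```text
[ 0.4249 -0.1118  0.0959]
[[ 0.0005 -1.      0.0003]
 [ 0.4999  0.0005  0.8661]
 [-0.8661 -0.0003  0.4999]]
rotvec [-0.03 29.99  0.02] shift [-0.0743 -0.0001  0.0796] rows 4.188909824043718 2.6116132274952895
```

Request:
move_arm(
  increments=[0, 6, 0, -0.015, 0, 0.016, 0.045, 0, 12, 0, -0.03, 0, 0.032, 0.045, 0, 18, 0, -0.045, 0, 0.048, 0.045, 0, 24, 0, -0.06, 0, 0.064, 0.045, 0, 30, 0, -0.0743, 0, 0.0796, 0.045, 0, 30, 0, -0.0743, 0, 0.0796, 0.045, 0, 30, 0, -0.0743, 0, 0.0796, 0.045, 0, 30, 0, -0.0743, 0, 0.0796, 0.045],
)

```text
time_s: 13.28
tcp_pos: [0.4244, -0.0799, 0.199]
ee_rot: [[-0.001, -1.0, 0.0], [0.002, 0.0, 1.0], [-1.0, 0.001, 0.002]]
wrist_force: [0.6, -0.5, -0.7]
gripper_width: 0.518
```

```bash
python3 - <<'E'
from fit import *
from pl2 import *
did2([0,30,0,-.0743,0,.0796])
s=grab("wrist","w13");print(s['tcp_pos'],s['ee_rot'][:,1],s['time_s'])
crop("w13",230,120,110,90,7,"c19")
E
```

```text
[ 0.4249 -0.08    0.2   ]
[[ 0.0003 -1.      0.0005]
 [-0.0001  0.0005  1.    ]
 [-1.     -0.0003 -0.0001]]
[ 0.4244 -0.0799  0.199 ] [-1.      0.0004  0.0008] 13.2833
```

View pics/w13.png

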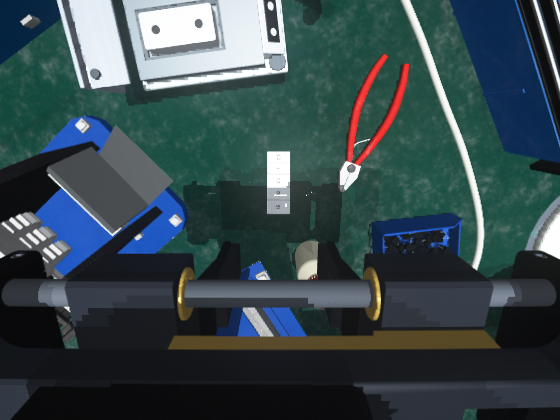

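View pics/c19.png

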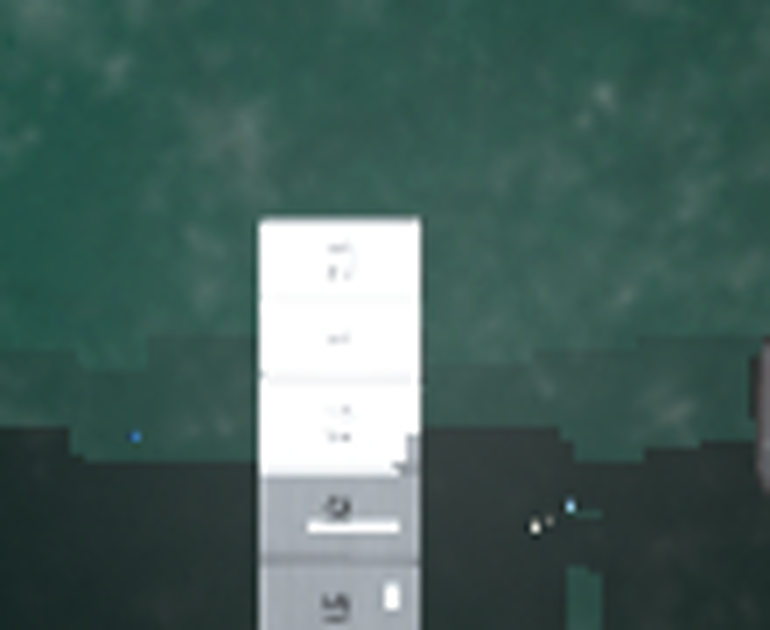

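```bash
python3 - <<'E'
from fit import *
from pl2 import *
crop("w13",250,180,60,50,10,"c20")
G=fit("w13",[(267,151.1),(290,151.1),(267,214),(290,214)],[(-13,-34,8),(13,-34,8),(-13,34,24),(13,34,24)],[.425,-.09,0])
E
```

```text
[ 0.4213 -0.0885 -0.0015] -0.083180119087834
[[25.3, 0.3], [-20.9, 0.3], [25.2, -0.3], [-20.8, -0.3]]
```

View pics/c20.png

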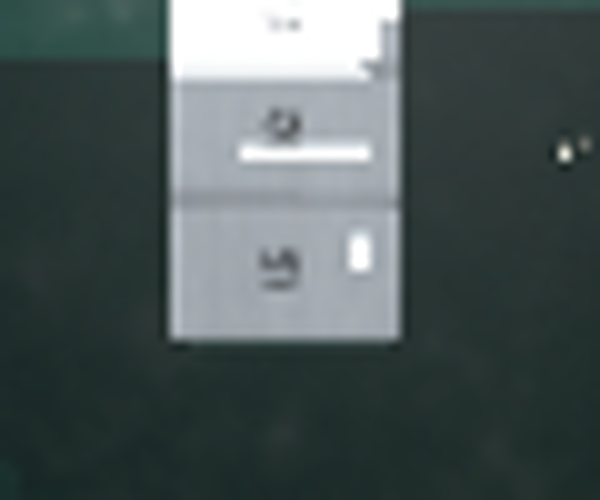

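```bash
python3 - <<'E'
from fit import *
from pl2 import *
G=fit("w13",[(267,151.1),(290,151.1),(267,214),(290,214)],[(13,-34,8),(-13,-34,8),(13,34,24),(-13,34,24)],[.425,-.09,0])
np.save("gauge.npy",G)
inc2([G[0],G[1]+.003,.0175],tool(90,0))
E
```

```text
[ 0.4238 -0.0885 -0.0014] -0.07900565109591622
[[-0.1, 0.3], [0.1, 0.3], [-0.0, -0.3], [0.0, -0.3]]
rotvec [-0.03 -0.01  0.02] shift [ 0.1825  0.0011 -0.0055] rows 0.005103788897323344 4.378483773184872
```

Request:
move_arm(
  increments=[0, 0, 0, 0.035, 0.001, -0.0055, 0.045, 0, 0, 0, 0.07, 0.001, -0.0055, 0.045, 0, 0, 0, 0.105, 0.001, -0.0055, 0.045, 0, 0, 0, 0.135, 0.001, -0.0055, 0.045, 0, 0, 0, 0.16, 0.001, -0.0055, 0.045, 0, 0, 0, 0.175, 0.001, -0.0055, 0.045, 0, 0, 0, 0.1825, 0.001, -0.0055, 0.045, 0, 0, 0, 0.1825, 0.001, -0.0055, 0.045, 0, 0, 0, 0.1825, 0.001, -0.0055, 0.045],
)

```text
time_s: 14.08
tcp_pos: [0.4241, -0.0866, 0.0167]
ee_rot: [[-0.001, -1.0, 0.003], [-0.0, 0.003, 1.0], [-1.0, 0.001, -0.0]]
wrist_force: [-0.3, 0.5, -0.8]
gripper_width: 0.522
```

```bash
python3 - <<'E'
from fit import *
from pl2 import *
did2([0,0,0,.1825,.001,-.0055])
s=grab("scene","sc14");print(s['tcp_pos'],s['wrist_force'],s['time_s'])
crop("sc14",200,230,120,120,5,"c21")
E
```

```text
[ 0.4239 -0.0856  0.0175]
[[ 0.0003 -1.      0.0005]
 [-0.0001  0.0005  1.    ]
 [-1.     -0.0003 -0.0001]]
[ 0.4241 -0.0866  0.0167] [-0.3484  0.4684 -0.8375] 14.0833
```

View pics/c21.png

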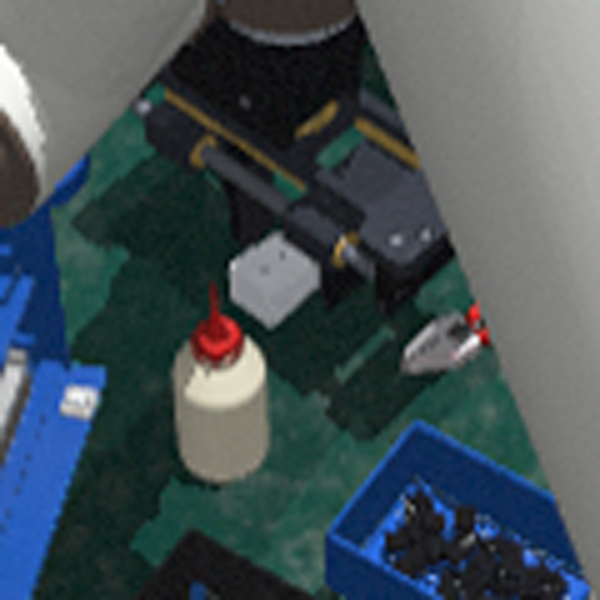

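Request:
move_arm(
  increments=[0, 0, 0, 0, 0, 0, 0.015, 0, 0, 0, 0, 0, 0, 0.015, 0, 0, 0, 0, 0, 0, 0.015, 0, 0, 0, 0, 0, 0, 0.015, 0, 0, 0, 0, 0, 0, 0.015, 0, 0, 0, -0.01, 0, 0, 0.015, 0, 0, 0, -0.03, 0, 0, 0.015, 0, 0, 0, -0.055, 0, 0, 0.015, 0, 0, 0, -0.08, 0, 0, 0.015, 0, 0, 0, -0.1, 0, 0, 0.015, 0, 0, 0, -0.1, 0, 0, 0.015],
)

```text
time_s: 15.05
tcp_pos: [0.4266, -0.0854, 0.1208]
ee_rot: [[0.009, -1.0, -0.001], [0.001, -0.001, 1.0], [-1.0, -0.009, 0.001]]
wrist_force: [1.3, 1.0, -0.5]
gripper_width: 0.29
```

```bash
python3 - <<'E'
from fit import *
from pl2 import *
did2([0,0,0,-.1,0,0])
s=grab("scene","sc15");print(s['tcp_pos'],s['wrist_force'],s['time_s'],s['gripper_width']*87)
crop("sc15",200,200,120,120,5,"c22")
grab("wrist","w15")
v=np.load("rack.npy")
# hand centre offset: TCP is +3mm toward tall from gauge centre -> tall points to rack +x at yaw 6.8
t=T(v,[[.007+.003,0,0]])[0];print(v,t)
inc2([t[0],t[1],.1175],tool(np.degrees(v[2]),0))
E
```

```text
[ 0.4239 -0.0856  0.1175]
[[ 0.0003 -1.      0.0005]
 [-0.0001  0.0005  1.    ]
 [-1.     -0.0003 -0.0001]]
[ 0.4266 -0.0854  0.1208] [ 1.2542  1.0287 -0.5407] 15.05 25.243155322089702
[ 0.5049 -0.3044  0.119 ] [ 0.5148 -0.3033  0.    ]
rotvec [83.15  0.01  0.02] shift [ 0.0001 -0.091  -0.2177] rows 11.613246841883406 5.657667420833525
```

View pics/c22.png

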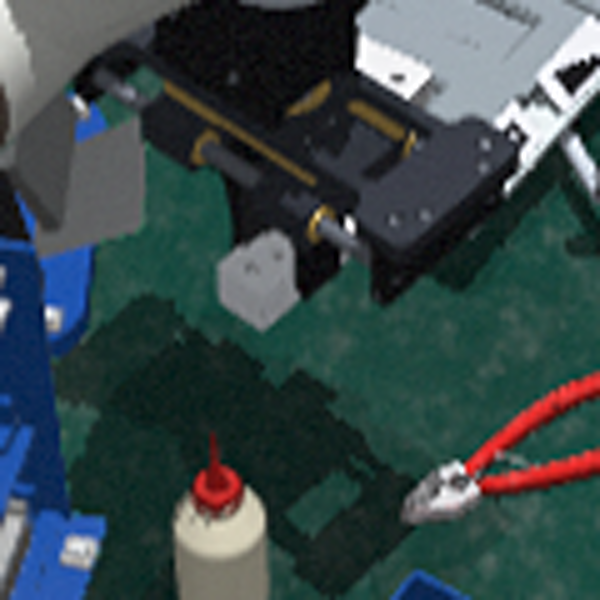

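View pics/w15.png

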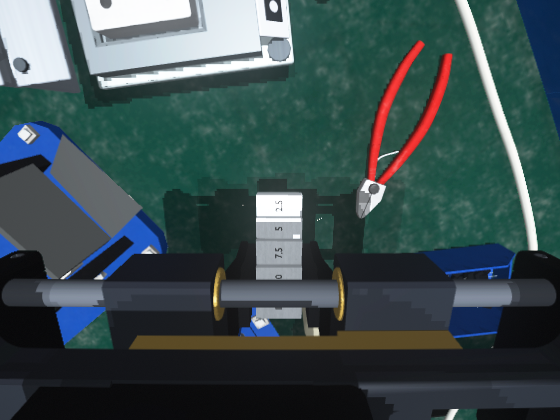

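Request:
move_arm(
  increments=[7, 0, 0, -0.02, 0, -0.02, 0.015, 14, 0, 0, -0.04, 0.005, -0.05, 0.015, 21, 0, 0, -0.04, 0.01, -0.08, 0.015, 28, 0, 0, -0.04, 0.014, -0.11, 0.015, 35, 0, 0, -0.04, 0.01, -0.14, 0.015, 42, 0, 0, -0.04, 0, -0.17, 0.015, 49, 0, 0, -0.04, -0.02, -0.19, 0.015, 56, 0, 0, -0.04, -0.04, -0.205, 0.015, 63, 0, 0, -0.04, -0.06, -0.215, 0.015, 70, 0, 0, -0.04, -0.08, -0.2177, 0.015, 77, 0, 0, -0.04, -0.091, -0.2177, 0.015, 83.15, 0, 0, -0.04, -0.091, -0.2177, 0.015],
)

```text
time_s: 16.15
tcp_pos: [0.5161, -0.3035, 0.1538]
ee_rot: [[-0.003, -0.113, 0.994], [0.001, 0.994, 0.113], [-1.0, 0.002, -0.003]]
wrist_force: [1.1, -0.0, -1.7]
gripper_width: 0.297
```

```bash
python3 - <<'E'
from fit import *
from pl2 import *
did2([83.15,0,0,-.04,-.091,-.2177])
E
```

```text
[ 0.5148 -0.3033  0.1576]
[[ 0.0003 -0.1187  0.9929]
 [-0.0001  0.9929  0.1187]
 [-1.     -0.0002  0.0003]]
```

Request:
move_arm(
  increments=[0, 0, 0, 0.02, 0, 0, 0.015, 0, 0, 0, 0.04, 0, 0, 0.015, 0, 0, 0, 0.055, 0, 0, 0.015, 0, 0, 0, 0.06, 0, 0, 0.015, 0, 0, 0, 0.06, 0, 0, 0.015, 0, 0, 0, 0.06, 0, 0, 0.015],
)

```text
time_s: 16.65
tcp_pos: [0.5148, -0.3035, 0.0963]
ee_rot: [[-0.001, -0.119, 0.993], [0.0, 0.993, 0.119], [-1.0, 0.0, -0.001]]
wrist_force: [-1.0, 0.4, -1.3]
gripper_width: 0.294
```

```bash
python3 - <<'E'
from fit import *
from pl2 import *
did2([0,0,0,.06,0,0])
s=grab("wrist","w16");print(s['tcp_pos'],s['ee_rot'][:,1],s['wrist_force'],s['time_s'],s['gripper_width']*87)
crop("w16",170,100,220,160,3.6,"c23")
grab("side","s16");crop("s16",225,165,110,100,6.5,"c24")
E
```

```text
[ 0.5148 -0.3033  0.0976]
[[ 0.0003 -0.1187  0.9929]
 [-0.0001  0.9929  0.1187]
 [-1.     -0.0002  0.0003]]
[ 0.5148 -0.3035  0.0963] [-0.119   0.9929  0.0002] [-0.9827  0.374  -1.2993] 16.65 25.606679988889233
```

View pics/c23.png

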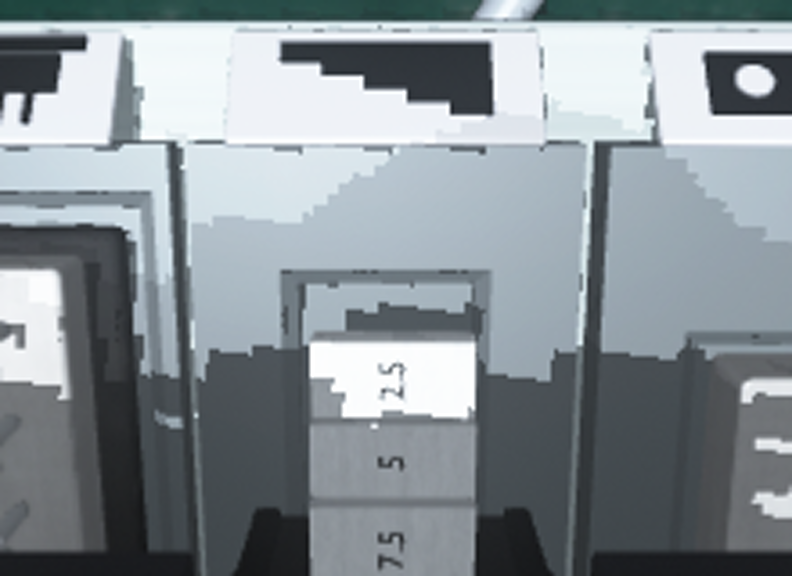

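View pics/c24.png

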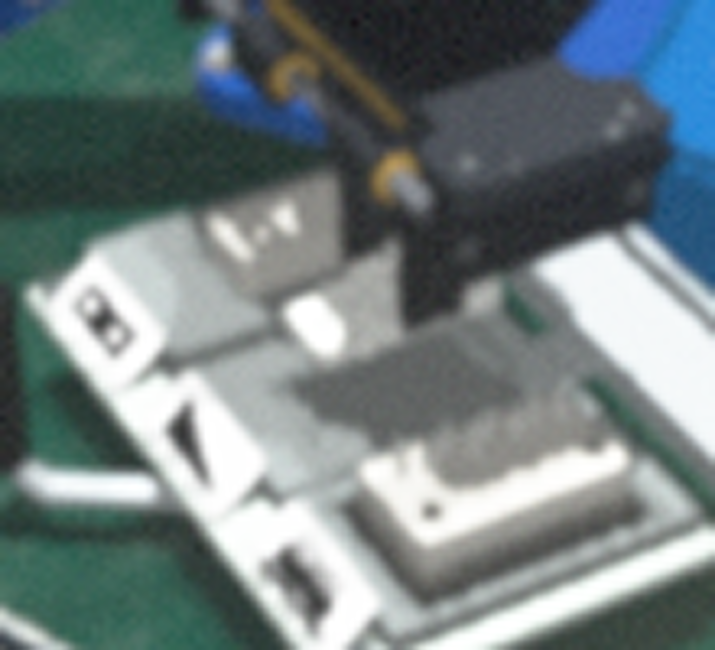

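```bash
python3 - <<'E'
from fit import *
ps=pose("w16");f=lambda a:np.array(a)/3.6+[170,100]
a=px("wrist",f([(310,340),(476,340)]),.0876,ps);b=px("wrist",f([(281,271),(491,271)]),.056,ps);v=np.load("rack.npy")
print("gauge low end",inv(v,a)*1e3,"expect x -27 y±13");print("pocket front",inv(v,b)*1e3,"expect -34, ±19")
E
```

```text
gauge low end [[-28.8947 -11.6312]
 [-28.8831  13.6127]] expect x -27 y±13
pocket front [[-33.9511 -18.9392]
 [-33.9331  18.5497]] expect -34, ±19
```

Request:
move_arm(
  increments=[0, 0, 0, 0.006, -0.0006, 0.0015, 0.015, 0, 0, 0, 0.012, -0.0006, 0.0015, 0.015, 0, 0, 0, 0.018, -0.0006, 0.0015, 0.015, 0, 0, 0, 0.022, -0.0006, 0.0015, 0.015, 0, 0, 0, 0.026, -0.0006, 0.0015, 0.015, 0, 0, 0, 0.0295, -0.0006, 0.0015, 0.015, 0, 0, 0, 0.0295, -0.0006, 0.0015, 0.015, 0, 0, 0, 0.0295, -0.0006, 0.0015, 0.015],
)

```text
time_s: 17.42
tcp_pos: [0.5167, -0.304, 0.0678]
ee_rot: [[0.001, -0.119, 0.993], [-0.0, 0.993, 0.119], [-1.0, -0.0, 0.0]]
wrist_force: [0.1, 0.8, -0.4]
gripper_width: 0.293
```

```bash
python3 - <<'E'
from fit import *
from pl2 import *
did2([0,0,0,.0295,-.0006,.0015])
s=grab("side","s17");print(s['tcp_pos'],s['wrist_force'],s['time_s'],s['gripper_width']*87)
crop("s17",225,165,110,100,6.5,"c25")
E
```

```text
[ 0.5164 -0.3037  0.0681]
[[ 0.0003 -0.1187  0.9929]
 [-0.0001  0.9929  0.1187]
 [-1.     -0.0002  0.0003]]
[ 0.5167 -0.304   0.0678] [ 0.128   0.8124 -0.3856] 17.4167 25.526855065229643
```

View pics/c25.png

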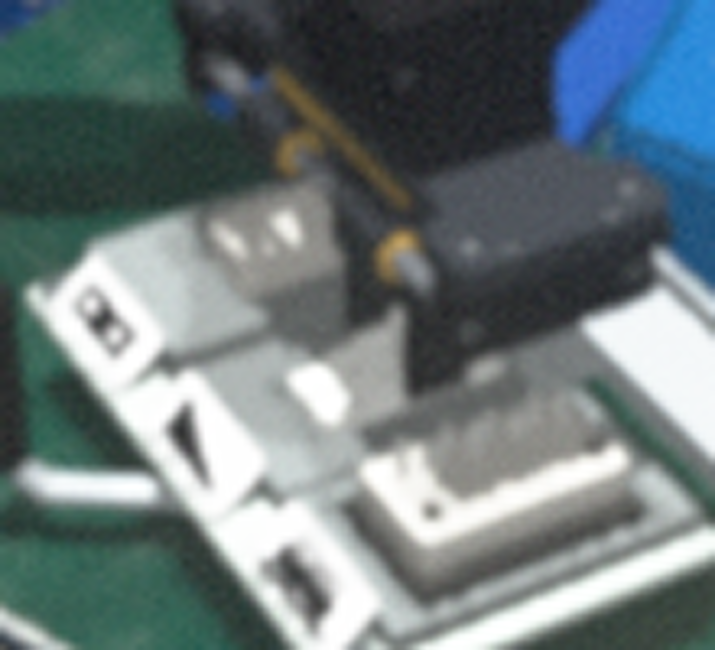

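Request:
move_arm(
  increments=[0, 0, 0, 0.001, 0, 0, 0.015, 0, 0, 0, 0.001, 0, 0, 0.015, 0, 0, 0, 0.001, 0, 0, 0.036, 0, 0, 0, 0.001, 0, 0, 0.036, 0, 0, 0, 0.001, 0, 0, 0.036, 0, 0, 0, -0.01, 0, 0, 0.036, 0, 0, 0, -0.03, 0, 0, 0.036, 0, 0, 0, -0.06, 0, 0, 0.036, 0, 0, 0, -0.09, 0, 0, 0.036, 0, 0, 0, -0.12, 0, -0.01, 0.036, 0, 0, 0, -0.14, 0, -0.02, 0.036, 0, 0, 0, -0.14, 0, -0.02, 0.036],
)

```text
time_s: 18.47
tcp_pos: [0.4978, -0.3077, 0.2141]
ee_rot: [[0.01, -0.119, 0.993], [-0.005, 0.993, 0.119], [-1.0, -0.006, 0.009]]
wrist_force: [0.5, -0.4, -0.0]
gripper_width: 0.414
```

```bash
python3 - <<'E'
from fit import *
from pl2 import *
did2([0,0,0,-.14,0,-.02])
s=grab("wrist","w18");print(s['tcp_pos'],s['wrist_force'],s['time_s'],s['gripper_width']*87)
crop("w18",190,140,160,125,5,"c26")
grab("side","s18");crop("s18",225,165,110,100,6.5,"c27")
# lever approach
v=np.load("rack.npy")
t=T(v,[[-.045-.085*np.cos(.6),.085*np.sin(.6),.15]])[0];print(t);inc2(t,tool(6.815,0))
E
```

```text
[ 0.4965 -0.3061  0.208 ]
[[ 0.0003 -0.1187  0.9929]
 [-0.0001  0.9929  0.1187]
 [-1.     -0.0002  0.0003]]
[ 0.4978 -0.3077  0.2141] [ 0.5149 -0.4183 -0.0478] 18.4667 36.053148803114986
[ 0.3849 -0.2705  0.15  ]
rotvec [0.   0.02 0.01] shift [ 0.058   0.0486 -0.1066] rows 0.0026384141274497066 3.135291097712098
```

View pics/c26.png

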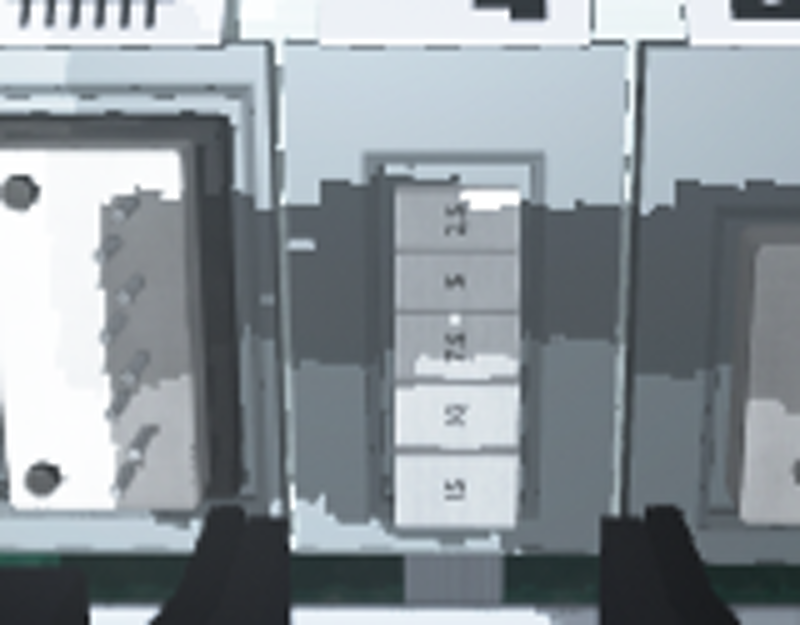

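View pics/c27.png

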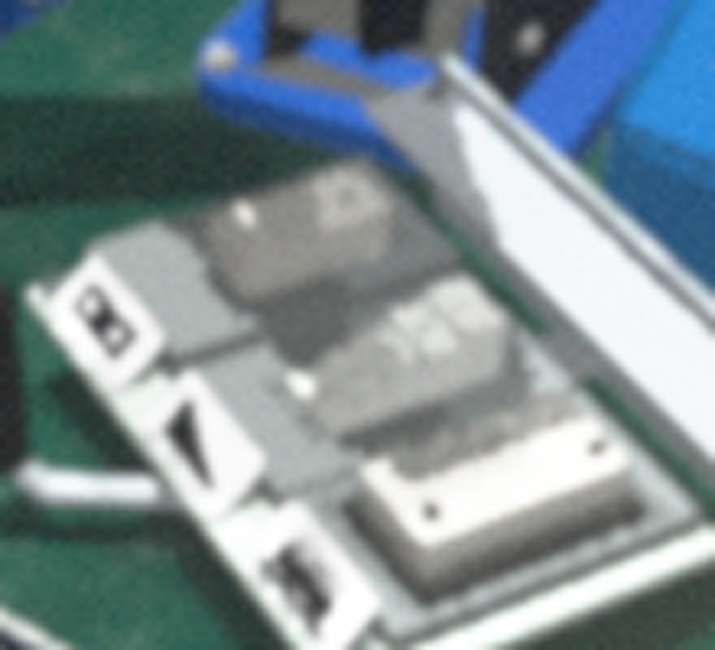

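```bash
python3 - <<'E'
from fit import *
f=lambda a:np.array(a)/5+[190,140]
v=fit("w18",f([(365,153),(544,153),(378,527),(544,527)]),[(-34,-19,56),(-34,19,56),(48,-19,56),(48,19,56)],[.5,-.3,.12])
for dz in(0,3):
  g=fit("w18",f([(394,189),(520,189),(395,526),(516,526)]),[(-34,-13,58+dz),(-34,13,58+dz),(34,-13,74+dz),(34,13,74+dz)],[.5,-.3,.12])
  print(dz,inv(np.load("rack.npy"),g[None,:2])*1e3,inv(v,g[None,:2])*1e3,g[2]-v[2])
E
```

```text
[ 0.5056 -0.3037  0.1352] 7.74504876430017
[[-0.5, 0.9], [0.7, 0.3], [-0.7, -0.4], [0.4, -0.9]]
[ 0.5121 -0.3032  0.1166] 6.677838362349099
[[-0.1, 0.0], [0.0, 0.1], [-0.3, -0.1], [0.4, -0.0]]
0 [[7.3299 0.4135]] [[ 6.5829 -0.3431]] -0.018626335325578322
[ 0.5112 -0.3033  0.1165] 6.674289583467961
[[-0.2, -0.3], [0.2, -0.2], [-0.5, 0.2], [0.5, 0.3]]
3 [[6.4176 0.4043]] [[ 5.6706 -0.3375]] -0.018688273201479408
```

Request:
move_arm(
  increments=[0, 0, 0, 0, 0.016, -0.035, 0.05, 0, 0, 0, 0.02, 0.032, -0.07, 0.05, 0, 0, 0, 0.05, 0.0486, -0.106, 0.05, 0, 0, 0, 0.058, 0.0486, -0.1066, 0.05, 0, 0, 0, 0.058, 0.0486, -0.1066, 0.05, 0, 0, 0, 0.058, 0.0486, -0.1066, 0.05, 0, 0, 0, 0.08, 0.0486, -0.1066, 0.05, 0, 0, 0, 0.1, 0.0486, -0.1066, 0.05, 0, 0, 0, 0.12, 0.0486, -0.1066, 0.05, 0, 0, 0, 0.131, 0.0486, -0.1066, 0.05, 0, 0, 0, 0.131, 0.0486, -0.1066, 0.05],
)

```text
time_s: 19.48
tcp_pos: [0.386, -0.2709, 0.075]
ee_rot: [[-0.002, -0.119, 0.993], [0.001, 0.993, 0.119], [-1.0, 0.001, -0.002]]
wrist_force: [0.0, -1.2, 0.1]
gripper_width: 0.575
```

```bash
python3 - <<'E'
from fit import *
from pl2 import *
did2([0,0,0,.131,.0486,-.1066])
s=grab("wrist","w19");print(s['tcp_pos'],s['wrist_force'],s['time_s'],s['gripper_width']*87)
E
```

```text
[ 0.3849 -0.2705  0.077 ]
[[ 0.0003 -0.1187  0.9929]
 [-0.0001  0.9929  0.1187]
 [-1.     -0.0002  0.0003]]
[ 0.386  -0.2709  0.075 ] [ 0.0073 -1.1708  0.0696] 19.4833 50.03291807923573
```

View pics/w19.png

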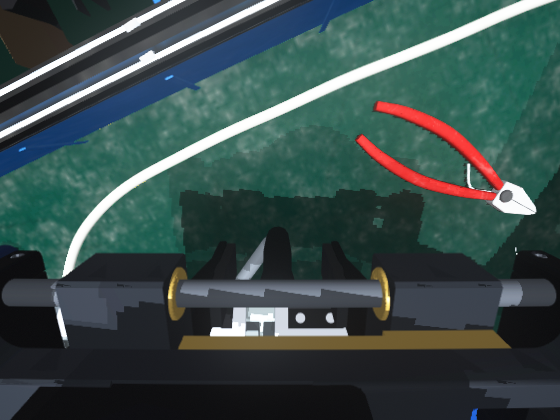

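Request:
move_arm(
  increments=[0, 0, 0, 0, 0, 0, 0.024, 0, 0, 0, 0, 0, 0, 0.024, 0, 0, 0, 0, 0, 0, 0.024, 0, 0, 0, 0, -0.008, -0.0045, 0.024, 0, 0, 0, 0, -0.015, -0.008, 0.024, 0, 0, 0, 0, -0.023, -0.011, 0.024, 0, 0, 0, 0, -0.031, -0.013, 0.024, 0, 0, 0, 0, -0.04, -0.0145, 0.024, 0, 0, 0, 0, -0.048, -0.015, 0.024, 0, 0, 0, 0, -0.057, -0.0145, 0.024, 0, 0, 0, 0, -0.065, -0.013, 0.024, 0, 0, 0, 0, -0.073, -0.011, 0.024],
)

```text
time_s: 20.53
tcp_pos: [0.3812, -0.3448, 0.0761]
ee_rot: [[-0.002, -0.118, 0.993], [0.002, 0.993, 0.118], [-1.0, 0.002, -0.002]]
wrist_force: [-3.0, 2.7, 0.2]
gripper_width: 0.275
```

Request:
move_arm(
  increments=[0, 0, 0, 0, -0.008, 0.003, 0.024, 0, 0, 0, 0, -0.016, 0.007, 0.024, 0, 0, 0, 0, -0.022, 0.0105, 0.024, 0, 0, 0, 0, -0.026, 0.0125, 0.024, 0, 0, 0, 0, -0.027, 0.013, 0.024, 0, 0, 0, 0, -0.027, 0.013, 0.024],
)

```text
time_s: 21.03
tcp_pos: [0.4001, -0.3705, 0.0768]
ee_rot: [[0.002, -0.119, 0.993], [-0.001, 0.993, 0.119], [-1.0, -0.002, 0.002]]
wrist_force: [-0.0, 1.5, 0.6]
gripper_width: 0.276
```

```bash
python3 - <<'E'
from fit import *
from pl2 import *
did2([0,0,0,0,-.1,.002])
s=grab("side","s20");print(s['tcp_pos'],s['wrist_force'],s['time_s'],s['gripper_width']*87)
crop("s20",225,165,125,110,6,"c28")
E
```

```text
[ 0.3988 -0.3696  0.077 ]
[[ 0.0003 -0.1187  0.9929]
 [-0.0001  0.9929  0.1187]
 [-1.     -0.0002  0.0003]]
[ 0.4001 -0.3705  0.0768] [-0.0372  1.5435  0.6064] 21.0333 24.020571349789925
```

View pics/c28.png

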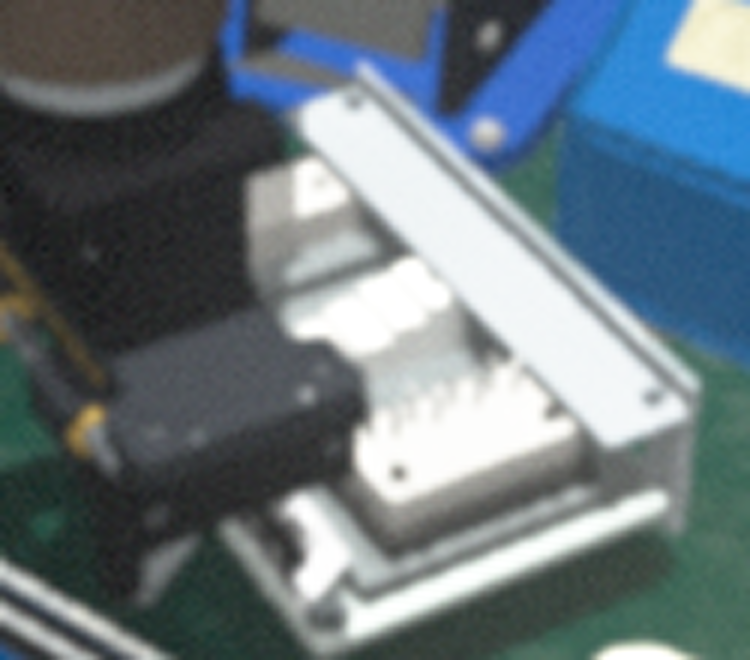

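Request:
move_arm(
  increments=[0, 0, 0, 0, -0.0015, 0.001, 0.024, 0, 0, 0, 0, -0.003, 0.002, 0.024, 0, 0, 0, 0, -0.003, 0.002, 0.024, 0, 0, 0, 0, -0.003, 0.002, 0.024],
)

```text
time_s: 21.42
tcp_pos: [0.4005, -0.3712, 0.0767]
ee_rot: [[-0.002, -0.119, 0.993], [0.002, 0.993, 0.119], [-1.0, 0.002, -0.001]]
wrist_force: [-2.0, 6.0, 4.3]
gripper_width: 0.275
```

Request:
move_arm(
  increments=[0, 0, 0, 0, -0.002, 0.001, 0.024, 0, 0, 0, 0, -0.002, 0.001, 0.024, 0, 0, 0, 0, -0.002, 0.001, 0.024, 0, 0, 0, 0, 0.002, -0.001, 0.04, 0, 0, 0, 0, 0.002, -0.001, 0.04, 0, 0, 0, -0.02, 0.002, -0.001, 0.04, 0, 0, 0, -0.05, 0.002, -0.001, 0.04, 0, 0, 0, -0.085, 0.002, -0.001, 0.04, 0, 0, 0, -0.125, 0.03, 0.02, 0.04, 0, 0, 0, -0.165, 0.05, 0.045, 0.04, 0, 0, 0, -0.2, 0.075, 0.065, 0.04, 0, 0, 0, -0.2, 0.1, 0.065, 0.04],
)

```text
time_s: 22.42
tcp_pos: [0.457, -0.2695, 0.2797]
ee_rot: [[0.009, -0.117, 0.993], [-0.005, 0.993, 0.117], [-1.0, -0.006, 0.008]]
wrist_force: [1.6, -0.4, -0.5]
gripper_width: 0.458
```

```bash
python3 - <<'E'
from fit import *
from pl2 import *
did2([0,0,0,0,-.003,.002]);did2([0,0,0,-.2,.1,.065])
s=grab("wrist","w21");print(s['tcp_pos'],s['wrist_force'],s['time_s'])
grab("side","s21");crop("s21",225,165,125,110,6,"c29")
grab("scene","sc21")
E
```

```text
[ 0.4011 -0.3723  0.077 ]
[[ 0.0003 -0.1187  0.9929]
 [-0.0001  0.9929  0.1187]
 [-1.     -0.0002  0.0003]]
[ 0.4537 -0.2653  0.277 ]
[[ 0.0003 -0.1187  0.9929]
 [-0.0001  0.9929  0.1187]
 [-1.     -0.0002  0.0003]]
[ 0.457  -0.2695  0.2797] [ 1.5771 -0.3799 -0.4886] 22.4167
```

View pics/w21.png

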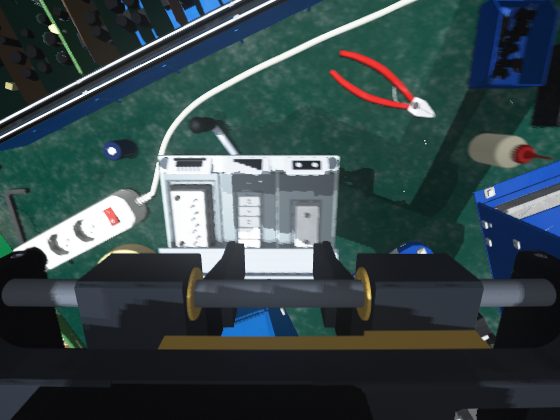

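View pics/c29.png

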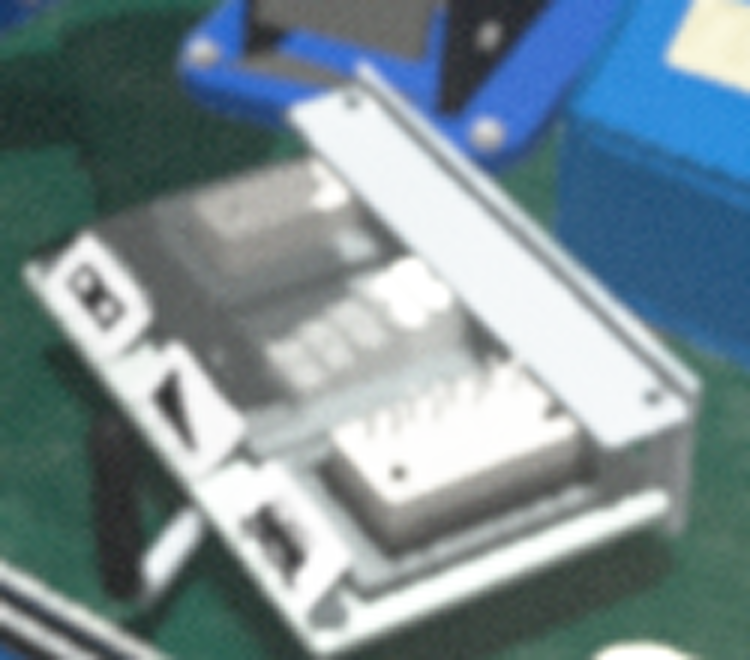

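View pics/sc21.png

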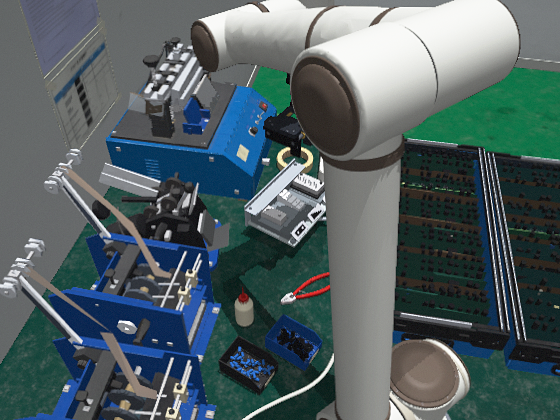

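Request:
move_arm(
  increments=[0, 0, 0, -0.05, 0, -0.03, 0.06, 0, 0, 0, -0.05, 0, -0.03, 0.06, 0, 0, 0, -0.05, 0, -0.03, 0.06, 0, 0, 0, -0.05, 0, -0.03, 0.06, 0, 0, 0, -0.05, 0, -0.03, 0.06, 0, 0, 0, -0.05, 0, -0.03, 0.06],
)

```text
time_s: 23.07
tcp_pos: [0.4233, -0.2717, 0.3234]
ee_rot: [[-0.003, -0.118, 0.993], [0.001, 0.993, 0.118], [-1.0, 0.001, -0.002]]
wrist_force: [-0.0, 0.6, 0.2]
gripper_width: 0.678
```

```bash
python3 - <<'E'
from fit import *
s=grab("wrist","w22");print(s['tcp_pos'],s['wrist_force'],s['time_s'])
crop("w22",150,90,200,150,4,"c30")
def shift(a,b,x,y,w,h):
    A,B=[cv2.cvtColor(cv2.imread(f"pics/{n}.png"),cv2.COLOR_BGR2GRAY)[y:y+h,x:x+w].astype(np.float32) for n in(a,b)]
    return cv2.phaseCorrelate(A,B,cv2.createHanningWindow((w,h),cv2.CV_32F))
for n in("s3","s21"):
    print(n,"flange right end",shift("side0",n,322,210,32,36),"left end",shift("side0",n,272,166,30,26))
print("bottle",shift("scene0","sc21",225,295,36,36),"tape",shift("side0","s21",345,245,70,55))
E
```

```text
[ 0.4233 -0.2717  0.3234] [-0.0006  0.6338  0.2061] 23.0667
s3 flange right end ((7.916914931104818, -4.104383236436597), 0.3976686667237017) left end ((8.052673265935244, -1.2341048997652422), 0.4924291051464316)
s21 flange right end ((-0.03842008780747719, 0.1278234323465881), 0.8895365703437064) left end ((-0.1788668997987184, 0.256735605373807), 0.9673851007296715)
bottle ((-0.07883744680858484, -0.15069319530264735), 0.9578732815053728) tape ((0.03743496503307142, -0.03142958135457263), 0.8579213553004794)
```

View pics/c30.png

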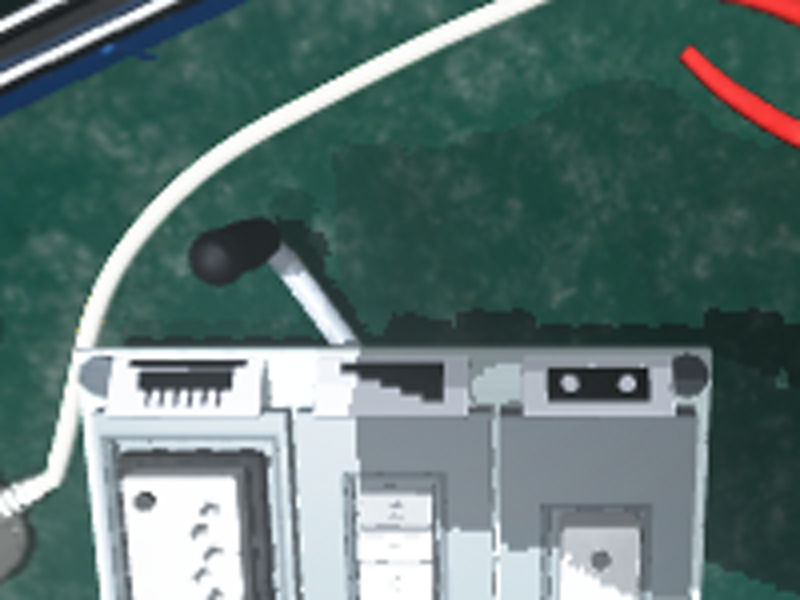

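```bash
python3 - <<'E'
from fit import *
ps=pose("w22");f=lambda a:np.array(a)/4+[150,90];v=np.load("rack.npy")
print("grip",inv(v,px("wrist",f([(217,257)]),.109,ps))*1e3,"expect -115,-48")
print("gauge low end",inv(v,px("wrist",f([(360,487),(436,487)]),.058,ps))*1e3,"die front",inv(v,px("wrist",f([(560,514),(640,514)]),.074,ps))*1e3)
r.finish_job()
E
```

```text
grip [[-116.3134  -45.6646]] expect -115,-48
gauge low end [[-28.9935 -12.1398]
 [-28.9462  15.1885]] die front [[-23.8653  59.2136]
 [-23.8132  87.067 ]]
the job is handed in; nothing more can be done
```

I finished all the steps and handed the job in at about 23 s. One of the last checks, the die's position, disagrees with an earlier reading.

**What I did**
- I swung the lever right over, which drew the keeper bar back.
- I moved the die from the gauge's nest (middle) into its own nest (left).
- The flux bottle stood where the gripper body would have gone for a straight grasp of the gauge. I first took the gauge by its low end with the tool tilted 30° and drew it clear. I then grasped it again from above and laid it in its nest, tall end to the rear.
- I swung the lever fully back and withdrew the arm.

**Checks that agreed**
- **Die after release:** it measured about 1.3 mm from its seat, in line within about 0.01 rad, and at seated height.
- **Gauge after release:** it measured about 0.5 mm from its seat, in line within 0.02 rad, and at seated height.
- **Keeper bar:** in the side picture it is back within 0.3 px of where it started, against about 8 px of full travel. That is roughly 0.03 rad of lever.
- **Lever grip:** it measured 2–3 mm from its locked position.
- **Bystanders:** the bottle and tape had not shifted in the pictures. I only saw the capacitor standing in place and did not measure it. The jig looked undisturbed in its nest.

**Check that disagreed**
- In the last script, run together with the hand-in, a rough single-edge reading put the die's front edge at rack x = -24 mm. About -18 mm was expected.
- The same kind of reading put the gauge's front end about 2 mm off.
- I may have picked the wrong edge, since the die's front face is visible beside its top edge. The pocket allows only about 3 mm of play, and the bar closed without being blocked. I did not take another picture to settle it.

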